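Wind up the barbecue grate with its removable crank

ROBOT

A 7-joint arm with a two-finger parallel gripper is mounted at the origin on the work surface. World frame = base frame: x ahead of the robot, y to its left, z up, the work surface at z = 0. Lengths are in m, angles in rad, forces in N, time in s.
With the tool pointing down it reaches from about 0.425 to 0.95 m from the base axis. Payload 16.7 kg.
Tool frame: the origin (TCP) lies at the very end of the fingers, on their centre line; the grasp point (between the pads) lies 19 mm behind it; x points along the fingers, z is the direction in which the jaws open and shut, and the axes are right-handed (so a half turn about x gives the same grasp; the last joint's range is limited). The gripper opens to 94 mm and grips with 3 to 60 N. Pads are 16 mm wide; open, the fingers measure 119 mm over their backs; the gripper's body (75 mm by 177 mm) begins 78 mm behind the grasp point.
Start: joints at [-1.29, 0.426, 0.074, 1.606, -0.034, 1.111, -0.067], TCP at [0.281, 0.614, 0.205] pointing down, gripper open.
Joint ranges: [-2.85, 2.85], [-0.5, 2.14], [-1.23, 1.37], [0.21, 2.46], [-1.02, 4.16], [0.16, 2.05], [-2.73, 2.73]. Speed limits (rad/s): [1.89, 1.89, 2.39, 2.39, 3.01, 3.01, 3.01].

INTERFACE

Orientations are given as a unit quaternion [x, y, z, w].
In Python, from rig import env, cams, job gives the robot as it stands. The module is installed in compiled form; this text tells all that it offers.
- The arm moves only by the tool drive_tool, never from a script. Its argument "deltas" is a list that holds one entry, the list of rows, each a list of 7 numbers: the finger opening in m, from 0 to 0.094, then the shift along the tool's x, y, z in m, then the turn, a rotation vector about the tool's x, y, z in degrees. In form: [[[fingers, x, y, z, ax, ay, az], ...]]. A call has exactly 10 rows; each row is the pose to reach, as a shift and turn from the pose measured when the call began, along the tool's axes at that moment; what a row does not reach only later rows make up. A row lasts 1/8 s, in which the tool goes at most 62.5 mm and 10.7 degrees, less where a joint would pass 70% of its speed; a pose out of reach is approached as far as the arm can. A call with a gripper value outside its range is refused whole. The fingers move at their own pace and stop on an object; the grip force is fixed at half the most. Time passes only in rows, so rows that repeat a pose let the fingers close, or fill a call up. It gives the time, the measured TCP pose, the force and the opening at its end, in the units of the state.
- env.state(): the state, without advancing time (a new reading comes with each control period).
- cams.camera(name): name is "scene" or "top" or "wrist"; returns a dict with "pixels" (400x640x3 uint8, red, green, blue), "K" (3x3 intrinsics, pixels), "D" ([k1, k2, p1, p2, k3] as OpenCV has them; the pictures are not rectified), "pose" (4x4, takes a point from camera to world coordinates). Camera axes: x right, y up, looking along -z (the intrinsics and any distortion apply to the point x, -y, -z); pixel columns grow to the right and rows downward; lengths in m; the calibration is good to about 2 mm. A picture is of the moment at which its call begins. There is no depth.
- job.sign_off(): hands the job in, once; it reports no verdict.
Trained networks look in a picture, given as the dict that the camera call returned (one of the last four; its "shot" number tells which), for a name from the list of things; names that differ only in an ending like _2 or _b are one class to them, and where a whole thing is asked for, a point or a joint stands for the part that bears it (a point fixed in the world has none). Each returns a list of dicts, best first, with "p" (0 to 1); they miss things now and then, are a little off and sometimes report something else, mostly with a low value. They report only what shows in the picture. A call takes as long as a camera call. They do not tell look-alikes from the thing itself.
- cams.recognise(picture, target): "at" ([x, y, z] in m, in the coordinates of the camera as it stood for that picture, good to about 4 mm: the middle of the surface that is visible of it).
- cams.silhouettes(picture, target): "region" (400x640 bool, what is visible of it).
The state is a dict: "clock": time; "joint_pos": joint angles; "joint_velocities": joint speeds; "effort": joint torques, N m; "tcp_pos": TCP position; "ee_rot": TCP orientation; "wrist_force": force on the tool from outside, world axes, zero at the start; "torque": the same for the moment, N m; "grip_width": finger opening in m.
Only numpy, scipy, OpenCV 4.12 (cv2) and the standard library are available. Lean on these libraries where they do the work, as an engineer would, in place of code of your own. Each camera call takes 0.05 s, during which the arm holds its last target.

TASK

Fit the loose crank fully home onto the square shaft end of the charcoal grill's winder, turning it to find the square by feel and without forcing it. Then wind it clockwise (seen from above) until the grate comes up against its red top stops, ease off without straining the mechanism, and let go, leaving the crank seated on the shaft. Do not disturb the bottles, jars and other things around.

Things in the scene. Friction and masses are not known exactly. Their poses are not given: they have to be found in the camera images.
- grill: fixed charcoal grill. Origin on the table under the vertical winder shaft. Orange firebox (320 mm along x, 280 along y, rim 125 mm high) centred at x +50, y +300 mm, the grate above it; grey gearbox 76 x 76 x 62 mm at the origin with a steel collar on it (52 mm across, top at 70 mm). Two guide rods with red stop collars, 197 mm high, at y +146, x -50 and +150 mm
- shaft_seat (a point): point on the vertical shaft axis at the collar's top, 70 mm above the table: the crank's socket mouth comes here when fully home. A steel square shaft end, 18 x 18 mm, rises 26 mm from it. The square stands at any angle about the axis, different each time and NOT measured (this point does not turn with it)
- shaft_nose (a point): tip of the shaft's brass conical nose (7 mm high, 18 mm across at its foot, 8 at its tip), 33 mm above shaft_seat. It centres the socket at any angle, but the square's corners stop the socket mouth about 26 mm above shaft_seat unless the crank's angle fits the square within about 4 degrees. The shaft (0.12 N m friction) stays still under a crank turned lightly on top of it
- crank: loose crank, 0.37 kg, standing on its hub, handle up. Origin: centre of the hub's underside = of the socket mouth; z up, x from hub to handle. Steel hub 36 x 36 mm (sides along x, y), 52 mm high; socket 19.5 x 19.5 mm, 34 mm deep, open below, sides along x, y. A flat arm (18 mm wide, 41 to 51 mm above the origin) runs along +x to the handle, so take the hub across its y faces
- crank_handle (a point): grip point of the crank's upright yellow handle, a free-spinning round sleeve 21 mm across, 57 to 107 mm above the hub's underside. The point is on its axis, 60 mm along the crank's x, 87 mm above its origin. Seated, it runs on a 60 mm radius about the shaft axis; winding takes 2 to 4 N at the handle. At the stop the force rises steeply: stop at 10 to 15 N, over 20 N strains it
- grate (a joint): height of the steel grate above its lowest position, m: it grows by 0.015 per clockwise turn of the shaft (seen from above), and reads 0.045 at its top stops. It stays where it is left and starts 1.5 to 2.3 turns below the stops
- grate_mid (a point): centre of the grate's top, at x +50, y +300 mm of the grill; only shows how high it is
- paprika: bystander, jar 48 mm in diameter, 78 mm high, origin under its centre
- salt: bystander, jar 48 mm in diameter, 74 mm high, origin under its centre
- ketchup: bystander, red bottle 60 mm in diameter, 190 mm high, origin under its centre
- mustard: bystander, yellow bottle 60 mm in diameter, 200 mm high, origin under its centre
- mayo: bystander, white bottle 62 mm in diameter, 180 mm high, origin under its centre
- glovebox: bystander, cardboard box 120 x 220 x 70 mm, origin under its centre
Things that resemble listed ones, but are neither listed nor needed, are in the scene too. What is shaped like the crank but green or orange is not meant.

How it is judged:
By the outcome, as a careful person would: the job done as asked, in the order asked, and still so for the second after the job is handed in, with the robot touching nothing.
It also fails if it takes over 72 s, if anything falls off the work surface, if the arm or the gripper's body presses on something with over 40 N, if the wrist force passes 120 N, or if a joint passes its speed limit or range.

## Working session

There is one attempt and no reset: what is moved stays moved. The work goes in short steps, Python scripts to look and compute and a tool call to move; the robot and the scene stay as the last step left them, time stands still between calls to the robot, and variables do not carry over. Pictures are saved under pics/ and viewed, and the job is handed in when it is done.

Besides the shell and the picture viewer there is one more tool, called after "Emit:" as name(argument=value, ...) on one line, values as JSON. drive_tool: Moves the arm, as the interface text tells. Its arguments: {"type":"object","properties":{"deltas":{"type":"array"}},"required":["deltas"]}

```bash
mkdir -p pics; cat > h.py <<'E'
import numpy as np, cv2
from rig import env,cams,job
from scipy.spatial.transform import Rotation as R
def save(n,im): cv2.imwrite('pics/'+n+'.png',cv2.cvtColor(np.ascontiguousarray(im),cv2.COLOR_RGB2BGR))
def w(p,a): return (p['pose']@np.r_[a,1])[:3]
def proj(p,X):
    c=np.linalg.inv(p['pose'])@np.r_[X,1]; v=np.array([[c[0],-c[1],-c[2]]])
    return cv2.projectPoints(v,np.zeros(3),np.zeros(3),p['K'],np.array(p['D'],float))[0].ravel()
def ray(p,uv,z):
    n=cv2.undistortPoints(np.array([[uv]],float),p['K'],np.array(p['D'],float)).ravel()
    d=p['pose'][:3,:3]@np.array([n[0],-n[1],-1]); o=p['pose'][:3,3]
    return o+d*(z-o[2])/d[2]
def st():
    s=env.state(); print('t',round(s['clock'],2),'tcp',np.round(s['tcp_pos'],4),'F',np.round(s['wrist_force'],1),'T',np.round(s['torque'],2),'g',round(s['grip_width'],4)); 
    print('x,y,z axes',np.round(R.from_quat(s['ee_rot']).as_matrix().T,4).tolist(),'q',np.round(s['joint_pos'],2)); return s
E
python3 - <<'E'
from h import *
st()
for n in ['scene','top','wrist']:
    p=cams.camera(n); save(n+'0',p['pixels']); print(n,np.round(p['pose'],3).tolist(),p['K'][0][0],p['D'])
    for t in ['crank','crank_handle','grill','grate','paprika','salt','ketchup','mustard','mayo','glovebox']:
        for r in cams.recognise(p,t)[:5]:
            if r['p']>.2: X=w(p,r['at']);print(t,round(r['p'],2),np.round(X,3),np.round(proj(p,X)))
E
```

```text
t 0.0 tcp [0.2811 0.6132 0.2048] F [-0.5 -1.1  0.5] T [ 0.   -0.01  0.01] g 0.094
x,y,z axes [[-0.0004, -0.0012, -1.0], [-0.909, 0.4167, -0.0001], [0.4167, 0.909, -0.0012]] q [-1.29  0.43  0.07  1.61 -0.03  1.11 -0.07]
scene [[-0.717, -0.514, 0.471, 1.193], [0.697, -0.529, 0.484, 0.606], [0.001, 0.675, 0.738, 1.15], [0.0, 0.0, 0.0, 1.0]] 475.0568862905407 [-0.09277328  0.          0.          0.          0.        ]
crank 0.92 [ 0.459 -0.425  0.052] [264. 145.]
crank 0.81 [ 0.356 -0.331  0.055] [304. 143.]
crank 0.69 [ 0.315 -0.205  0.05 ] [338. 156.]
crank_handle 0.93 [ 0.321 -0.209  0.051] [336. 157.]
crank_handle 0.91 [ 0.458 -0.425  0.047] [265. 146.]
crank_handle 0.84 [ 0.353 -0.328  0.057] [306. 143.]
crank_handle 0.37 [0.585 0.301 0.162] [410. 275.]
grill 0.56 [0.585 0.295 0.073] [403. 293.]
grate 0.95 [0.583 0.3   0.158] [410. 276.]
paprika 0.85 [ 0.46  -0.238  0.056] [300. 171.]
salt 0.59 [ 0.582 -0.32   0.048] [256. 178.]
ketchup 0.66 [ 0.79  -0.123  0.113] [240. 236.]
mustard 0.95 [ 0.762 -0.228  0.136] [224. 204.]
mayo 0.97 [ 0.797 -0.029  0.107] [260. 259.]
glovebox 0.87
[... 488 characters left out ...]
 0.6 [0.562 0.287 0.068] [209. 201.]
grate 0.87 [0.571 0.293 0.159] [198. 194.]
paprika 0.72 [ 0.449 -0.242  0.077] [377. 232.]
salt 0.59 [ 0.572 -0.317  0.067] [398. 193.]
ketchup 0.57 [ 0.766 -0.137  0.125] [340. 130.]
mustard 0.91 [ 0.736 -0.23   0.126] [371. 138.]
mayo 0.85 [ 0.769 -0.041  0.115] [310. 131.]
glovebox 0.73 [0.57  0.293 0.155] [199. 194.]
glovebox 0.69 [ 0.59  -0.511  0.067] [458. 186.]
wrist [[0.417, -0.884, -0.211, 0.221], [0.909, 0.406, 0.095, 0.642], [0.002, -0.232, 0.973, 0.386], [0.0, 0.0, 0.0, 1.0]] 352.38585978736904 [-0.02884501  0.          0.          0.          0.        ]
grill 0.85 [0.4   0.419 0.062] [198. 356.]
glovebox 0.57 [0.399 0.412 0.064] [191. 359.]
```

View pics/scene0.png

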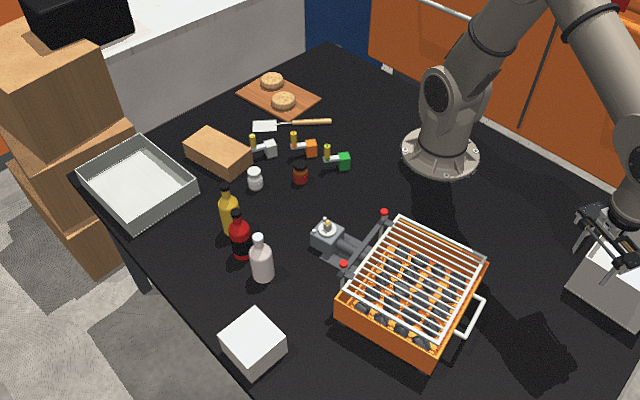

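View pics/top0.png

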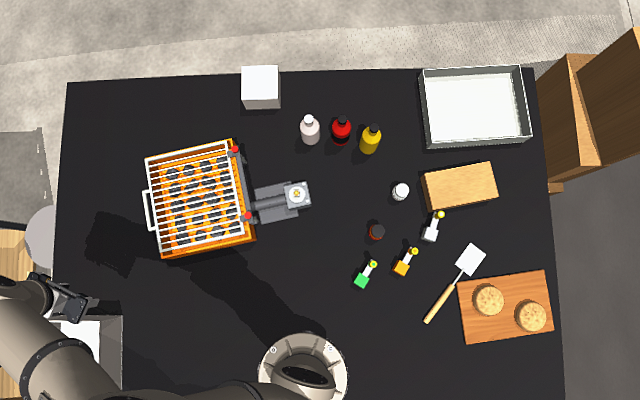

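```bash
python3 - <<'E'
import cv2
a=cv2.imread('pics/scene0.png')[110:210,200:380];b=cv2.imread('pics/top0.png')[170:310,290:490]
cv2.imwrite('pics/c1.png',cv2.resize(a,None,fx=4.4,fy=4.4,interpolation=2));cv2.imwrite('pics/c2.png',cv2.resize(b,None,fx=4,fy=4,interpolation=2))
E
```

```text
(no output)
```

View pics/c1.png

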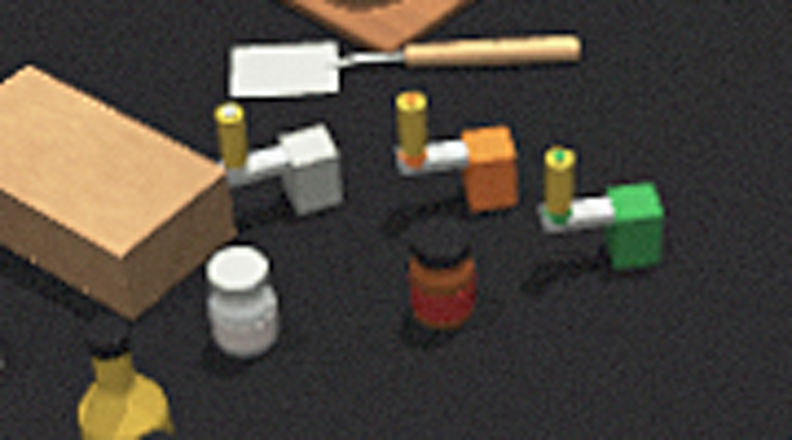

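View pics/c2.png

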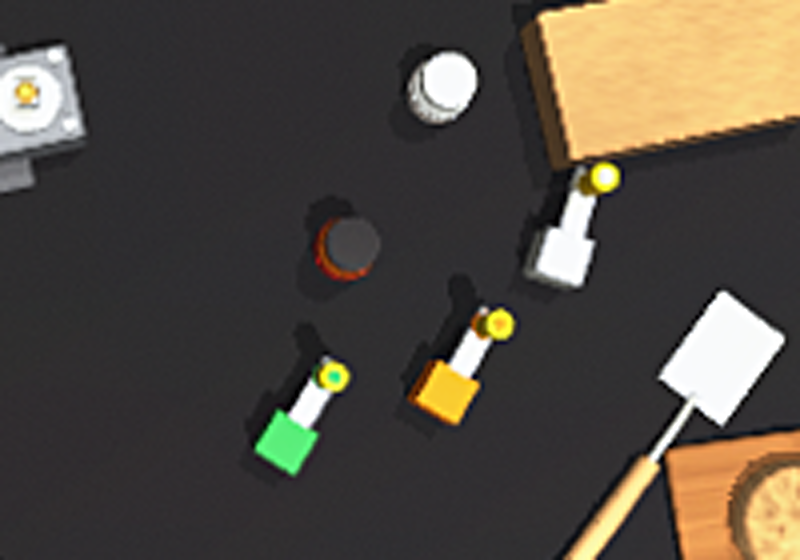

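Three crank-like things: grey at scene (264,146)/top (433,230), orange at (304,143)/(404,262) and green at (337,157)/(364,276). The enlarged crops show that only the first has a plain steel hub, so it is the crank. The winder nose is at top (297,193) and scene (327,225).

```bash
python3 - <<'E'
from h import *
t=cams.camera('top'); s=cams.camera('scene')
def b(p,n,y0,y1,x0,x1,f): save(n,cv2.resize(p['pixels'][y0:y1,x0:x1],None,fx=f,fy=f,interpolation=cv2.INTER_CUBIC))
b(s,'d1',205,275,295,395,8); b(t,'d2',175,215,275,325,12); b(t,'d3',205,245,415,455,12); b(s,'d4',125,165,240,290,12)
E
```

```text
(no output)
```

View pics/d1.png

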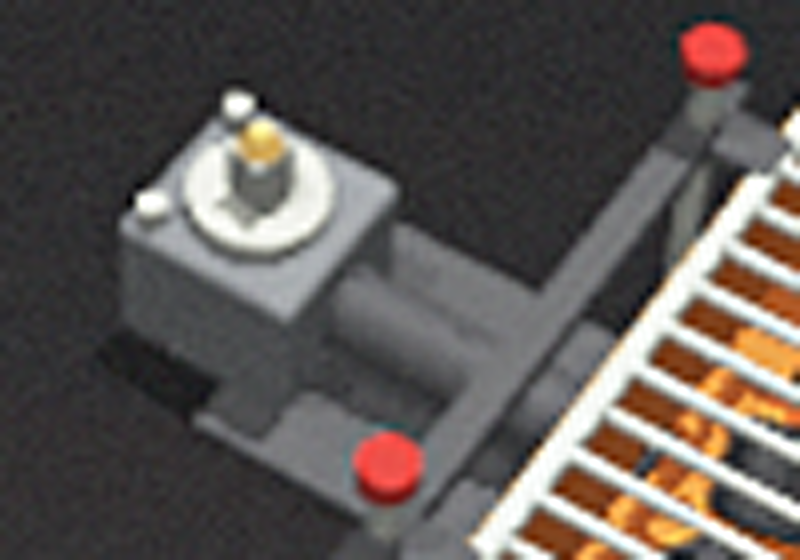

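View pics/d2.png

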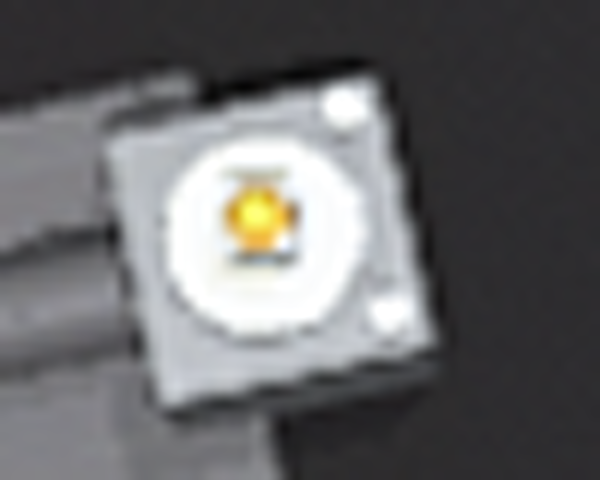

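View pics/d3.png

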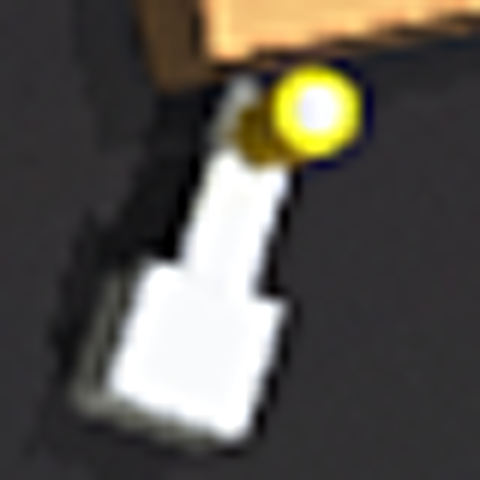

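View pics/d4.png

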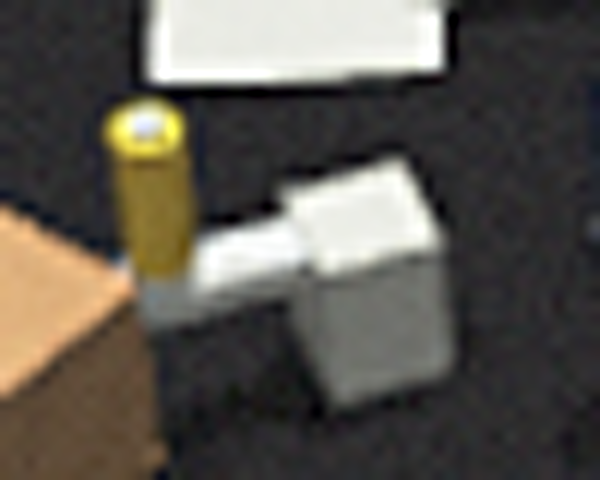

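```bash
python3 - <<'E'
from h import *
t=cams.camera('top'); s=cams.camera('scene')
f=lambda u,v,x0,y0,k:(x0+(u+.5)/k-.5,y0+(v+.5)/k-.5)
c=[ray(t,f(u,v,415,205,12),.052)[:2] for u,v in[(148,262),(287,300),(243,440),(107,388)]]
print('top corners',np.round(c,4).tolist(),np.round(np.mean(c,0),4))
print('top handle',ray(t,f(316,112,415,205,12),.107))
c=[ray(s,f(u,v,240,125,12),.052)[:2] for u,v in[(283,195),(403,160),(440,242),(318,275)]]
print('sc corners',np.round(c,4).tolist(),np.round(np.mean(c,0),4))
print('sc handle',ray(s,f(146,128,240,125,12),.107))
print('nose top',ray(t,f(258,213,275,175,12),.103),'sc',ray(s,f(263,133,295,205,8),.103))
print('collar top',ray(t,f(265,234,275,175,12),.070),'sc',ray(s,f(258,193,295,205,8),.070))
c=[ray(t,f(u,v,275,175,12),.062)[:2] for u,v in[(108,140),(375,78),(437,350),(165,408)]]
print('gearbox top',np.round(c,4).tolist(),np.round(np.mean(c,0),4))
r=[ray(s,f(u,v,295,205,8),.197)[:2] for u,v in[(713,45),(388,458)]]; print('stops',r)
E
```

```text
top corners [[0.4651, -0.4051], [0.454, -0.4416], [0.4174, -0.4276], [0.4322, -0.3923]] [ 0.4422 -0.4166]
top handle [ 0.4975592  -0.43733829  0.107     ]
sc corners [[0.4483, -0.4452], [0.4129, -0.4325], [0.4289, -0.397], [0.4636, -0.4107]] [ 0.4384 -0.4214]
sc handle [ 0.49499131 -0.44200934  0.107     ]
nose top [0.57679335 0.00445689 0.103     ] sc [0.57433429 0.00209174 0.103     ]
collar top [0.57685159 0.00494133 0.07      ] sc [0.57602801 0.00181905 0.07      ]
gearbox top [[0.6047, 0.0469], [0.6195, -0.0245], [0.546, -0.0395], [0.5324, 0.0326]] [0.5756 0.0039]
stops [array([0.49608368, 0.13367538]), array([0.69261899, 0.17318411])]
```

```bash
cat >> h.py <<'E'
def Rd(a):
    a=np.radians(a); z=np.array([np.cos(a),np.sin(a),0]); x=np.array([0,0,-1.]); return np.array([x,np.cross(z,x),z]).T
def plan(wps,g,s=None):
    s=s or env.state(); R0=R.from_quat(s['ee_rot']); p0=np.array(s['tcp_pos']); out=[]
    gs=g if np.ndim(g) else [g]*len(wps)
    for q,gg in zip(wps,gs):
        d=R0.inv().apply(np.array(q[:3])-p0); r=(R0.inv()*R.from_matrix(Rd(q[3]))).as_rotvec(degrees=True)
        out.append([gg]+[round(float(v),4) for v in d]+[round(float(v),1) for v in r])
    print(str(out).replace('], [','],\n ['))
E
python3 - <<'E'
from h import *
w_=[]
for k in range(1,11):
    az=65.4-5.5*k; r=.674; z=min(.205+.03*k,.30)
    w_.append([r*np.cos(np.radians(az)),r*np.sin(np.radians(az)),z,65.4+.25*k])
plan(w_,.094)
E
```

```text
[[0.094, -0.0296, -0.0643, -0.004, -0.3, -0.0, -0.0],
 [0.094, -0.0596, -0.1283, -0.0133, -0.5, -0.0, -0.0],
 [0.094, -0.0896, -0.1911, -0.0286, -0.8, -0.0, -0.0],
 [0.094, -0.0946, -0.2522, -0.0499, -1.0, -0.0, -0.0],
 [0.094, -0.0946, -0.3109, -0.077, -1.3, -0.0, -0.0],
 [0.094, -0.0946, -0.3668, -0.1095, -1.5, -0.0, -0.0],
 [0.094, -0.0946, -0.4193, -0.1473, -1.8, -0.0, -0.0],
 [0.094, -0.0945, -0.468, -0.1899, -2.0, -0.0, -0.0],
 [0.094, -0.0945, -0.5123, -0.237, -2.3, -0.0, -0.0],
 [0.094, -0.0945, -0.5519, -0.2881, -2.5, -0.0, -0.0]]
```

Emit:
drive_tool(deltas=[[[0.094, -0.03, -0.06, -0.004, 0, 0, 0], [0.094, -0.06, -0.12, -0.012, 0, 0, 0], [0.094, -0.09, -0.18, -0.026, 0, 0, 0], [0.094, -0.095, -0.24, -0.045, 0, 0, 0], [0.094, -0.095, -0.3, -0.072, 0, 0, 0], [0.094, -0.095, -0.355, -0.104, 0, 0, 0], [0.094, -0.095, -0.41, -0.14, 0, 0, 0], [0.094, -0.095, -0.46, -0.183, 0, 0, 0], [0.094, -0.095, -0.508, -0.232, 0, 0, 0], [0.094, -0.095, -0.55, -0.286, 0, 0, 0]]])

```text
clock: 3.1
tcp_pos: [0.6524, 0.1586, 0.3004]
ee_rot: [-0.382, 0.595, 0.382, 0.595]
wrist_force: [0.5, 0.1, -1.0]
grip_width: 0.0936
```

```bash
python3 - <<'E'
from h import *
s=st()
p=s['tcp_pos']; a0=np.degrees(np.arctan2(p[1],p[0])); r0=np.hypot(p[0],p[1])
w_=[]
for k in range(1,11):
    f=min(1,k/10); az=a0+(-43.6-a0)*f; r=r0+(.607-r0)*f
    w_.append([r*np.cos(np.radians(az)),r*np.sin(np.radians(az)),.30-.04*max(0,(k-7)/3),65.4+4.6*f])
plan(w_,.094)
E
```

```text
t 3.1 tcp [0.6524 0.1586 0.3004] F [ 0.5  0.1 -1. ] T [-0.04  0.01 -0.01] g 0.0936
x,y,z axes [[0.0001, -0.0001, -1.0], [-0.909, 0.4167, -0.0001], [0.4167, 0.909, -0.0]] q [-0.54  0.36  0.29  1.51 -0.1   1.28  0.9 ]
[[0.094, 0.0004, -0.0335, -0.0581, -0.5, -0.0, 0.0],
 [0.094, 0.0004, -0.0606, -0.1187, -0.9, -0.0, 0.0],
 [0.094, 0.0004, -0.0813, -0.1811, -1.4, -0.0, 0.0],
 [0.094, 0.0004, -0.0955, -0.2447, -1.9, -0.0, 0.0],
 [0.094, 0.0004, -0.1032, -0.3088, -2.3, -0.0, 0.0],
 [0.094, 0.0004, -0.1043, -0.3726, -2.8, -0.0, 0.0],
 [0.094, 0.0004, -0.099, -0.4356, -3.2, -0.0, 0.0],
 [0.094, 0.0138, -0.0876, -0.4971, -3.7, -0.0, 0.0],
 [0.094, 0.0271, -0.0702, -0.5565, -4.2, -0.0, 0.0],
 [0.094, 0.0404, -0.0471, -0.6133, -4.6, -0.0, 0.0]]
```

Emit:
drive_tool(deltas=[[[0.094, 0, -0.033, -0.053, -0.5, 0, 0], [0.094, 0, -0.06, -0.108, -1, 0, 0], [0.094, 0, -0.08, -0.167, -1.4, 0, 0], [0.094, 0, -0.095, -0.228, -1.9, 0, 0], [0.094, 0, -0.103, -0.29, -2.3, 0, 0], [0.094, 0, -0.104, -0.352, -2.8, 0, 0], [0.094, 0, -0.1, -0.414, -3.2, 0, 0], [0.094, 0.014, -0.09, -0.475, -3.7, 0, 0], [0.094, 0.027, -0.072, -0.535, -4.2, 0, 0], [0.094, 0.04, -0.047, -0.595, -4.6, 0, 0]]])

```text
clock: 4.35
tcp_pos: [0.4501, -0.3992, 0.2613]
ee_rot: [-0.406, 0.579, 0.405, 0.579]
wrist_force: [0.4, -0.4, 0.3]
grip_width: 0.0943
```

```bash
python3 - <<'E'
from h import *
st(); p=cams.camera('wrist'); save('w1',p['pixels'])
for a in ([.44,-.419,.052],[.496,-.44,.107]): print(proj(p,np.array(a)))
for q in cams.recognise(p,'crank'): print(q['p'],w(p,q['at']))
E
```

```text
t 4.35 tcp [ 0.4501 -0.3992  0.2613] F [ 0.4 -0.4  0.3] T [-0.07 -0.02  0.02] g 0.0943
x,y,z axes [[0.0004, -0.0003, -1.0], [-0.9396, 0.3422, -0.0004], [0.3422, 0.9396, -0.0002]] q [ 0.22  0.28  0.5   1.73 -0.14  1.16  1.98]
[297.19642343 168.76055957]
[294.4397716  236.48186808]
0.82 [ 0.45553001 -0.42435133  0.05207794]
0.57 [ 0.35224613 -0.32732848  0.05344042]
```

View pics/w1.png

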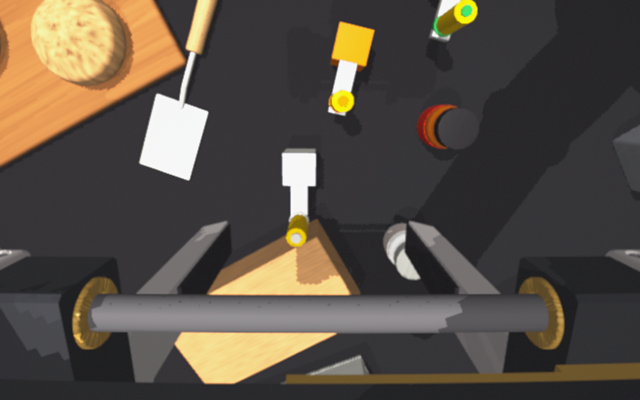

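Wrist view: grey hub top at about (299,170), handle top at (296,238), glovebox just below the handle, salt at (405,250).

```bash
python3 - <<'E'
from h import *
p=cams.camera('wrist'); s=st()
im=p['pixels'][140:250,260:340]; save('w2',cv2.resize(im,None,fx=7,fy=5.4,interpolation=cv2.INTER_CUBIC))
g=p['pixels'].min(2)[140:200,260:340]; m=(g>200).astype(np.uint8)
ys,xs=np.where(m); print(xs.min()+260,xs.max()+260,ys.min()+140,ys.max()+140)
for y in range(146,200,3): r=np.where(m[y-140])[0]; print(y,(r.min()+260,r.max()+260) if len(r) else None)
E
```

```text
t 4.5 tcp [ 0.4486 -0.4002  0.2615] F [ 0.8  0.9 -0.2] T [ 0.07 -0.07 -0.  ] g 0.0942
x,y,z axes [[-0.0005, -0.0003, -1.0], [-0.9376, 0.3477, 0.0004], [0.3477, 0.9376, -0.0005]] q [ 0.22  0.28  0.5   1.73 -0.14  1.17  1.98]
287 319 157 199
146 None
149 None
152 None
155 None
158 (np.int64(287), np.int64(319))
161 (np.int64(287), np.int64(319))
164 (np.int64(287), np.int64(319))
167 (np.int64(287), np.int64(319))
170 (np.int64(287), np.int64(319))
173 (np.int64(287), np.int64(319))
176 (np.int64(287), np.int64(319))
179 (np.int64(287), np.int64(319))
182 (np.int64(287), np.int64(319))
185 (np.int64(288), np.int64(319))
188 (np.int64(288), np.int64(319))
191 (np.int64(296), np.int64(311))
194 (np.int64(296), np.int64(311))
197 (np.int64(296), np.int64(311))
```

View pics/w2.png

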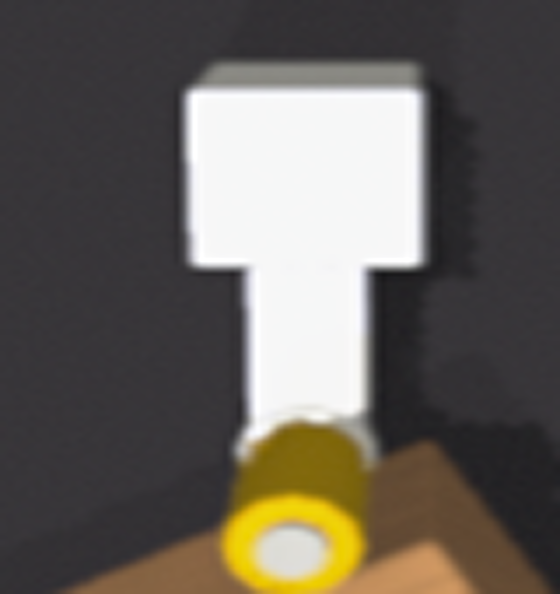

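```bash
python3 - <<'E'
from h import *
p=cams.camera('wrist'); s=st()
save('w3',p['pixels'])
g=p['pixels'].min(2)[140:205,260:340]; m=(g>190).astype(np.uint8)
ys,xs=np.where(m); top=ys.min()+140
wd=[(y+140,np.where(m[y])[0]+260) for y in range(65) if m[y].any()]
hub=[(y,r.min(),r.max()) for y,r in wd if r.max()-r.min()>26]
y0,y1=hub[0][0]-.5,hub[-1][0]+.5
L=np.median([h[1] for h in hub])-.5;Rr=np.median([h[2] for h in hub])+.5
print(y0,y1,L,Rr)
c=[ray(p,u,.052)[:2] for u in [(L,y0),(Rr,y0),(Rr,y1),(L,y1)]]
print(np.round(c,4).tolist(), 'ctr',np.mean(c,0))
c=np.array(c);ctr=c.mean(0)
h=ray(p,(260+292/7-.5,140+552/5.4-.5),.107)[:2]; print('sides',np.linalg.norm(c[1]-c[0]),np.linalg.norm(c[2]-c[1]),'yawedge',np.degrees(np.arctan2(*(c[2]-c[1])[::-1])))
e=proj(p,np.array([.44,-.419,.052]));print(e)
for dz in (.1,.016): pass
plan([[ctr[0],ctr[1],z,70] for z in (.22,.18,.14,.1,.07,.045,.025,.016,.016,.016)],.094)
E
```

```text
t 4.55 tcp [ 0.4507 -0.3985  0.2617] F [ 0.9  0.4 -0. ] T [ 0.01 -0.06 -0.01] g 0.0941
x,y,z axes [[0.0002, 0.0001, -1.0], [-0.9387, 0.3448, -0.0002], [0.3448, 0.9387, 0.0002]] q [ 0.22  0.28  0.5   1.73 -0.14  1.17  1.97]
153.5 186.5 283.5 316.5
[[0.4169, -0.428], [0.4297, -0.3937], [0.4647, -0.4068], [0.4517, -0.4418]] ctr [ 0.44074337 -0.41755977]
sides 0.03654123049027393 0.037362251098956745 yawedge -20.40474806229472
[298.55706484 170.00246338]
[[0.094, 0.0417, 0.0028, -0.0213, -0.2, 0.0, 0.0],
 [0.094, 0.0817, 0.0028, -0.0213, -0.2, 0.0, 0.0],
 [0.094, 0.1217, 0.0028, -0.0213, -0.2, 0.0, 0.0],
 [0.094, 0.1617, 0.0028, -0.0213, -0.2, 0.0, 0.0],
 [0.094, 0.1917, 0.0028, -0.0213, -0.2, 0.0, 0.0],
 [0.094, 0.2167, 0.0028, -0.0213, -0.2, 0.0, 0.0],
 [0.094, 0.2367, 0.0028, -0.0213, -0.2, 0.0, 0.0],
 [0.094, 0.2457, 0.0028, -0.0213, -0.2, 0.0, 0.0],
 [0.094, 0.2457, 0.0028, -0.0213, -0.2, 0.0, 0.0],
 [0.094, 0.2457, 0.0028, -0.0213, -0.2, 0.0, 0.0]]
```

Emit:
drive_tool(deltas=[[[0.094, 0.04, 0.003, -0.021, 0, 0, 0], [0.094, 0.08, 0.003, -0.021, 0, 0, 0], [0.094, 0.12, 0.003, -0.021, 0, 0, 0], [0.094, 0.16, 0.003, -0.021, 0, 0, 0], [0.094, 0.19, 0.003, -0.021, 0, 0, 0], [0.094, 0.215, 0.003, -0.021, 0, 0, 0], [0.094, 0.235, 0.003, -0.021, 0, 0, 0], [0.06, 0.243, 0.003, -0.021, 0, 0, 0], [0.05, 0.244, 0.003, -0.021, 0, 0, 0], [0.046, 0.244, 0.003, -0.021, 0, 0, 0]]])

```text
clock: 5.8
tcp_pos: [0.4411, -0.4175, 0.0184]
ee_rot: [-0.405, 0.58, 0.404, 0.58]
wrist_force: [0.2, 0.1, 0.6]
grip_width: 0.0678
```

```bash
python3 - <<'E'
from h import *
st(); p=cams.camera('wrist'); save('w4',p['pixels'])
E
```

```text
t 5.8 tcp [ 0.4411 -0.4175  0.0184] F [0.2 0.1 0.6] T [-0.04 -0.02 -0.05] g 0.0678
x,y,z axes [[0.0011, -0.0005, -1.0], [-0.9387, 0.3448, -0.0012], [0.3448, 0.9387, -0.0001]] q [ 0.35  0.57  0.39  1.92 -0.33  0.71  2.16]
```

View pics/w4.png

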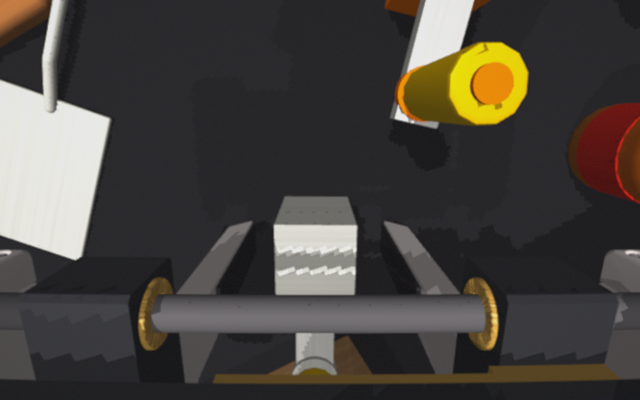

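The hub is between the open fingers at (315,245). Next: close, then lift.

Emit:
drive_tool(deltas=[[[0.02, 0, 0, 0, 0, 0, 0], [0.02, 0, 0, 0, 0, 0, 0], [0.02, 0, 0, 0, 0, 0, 0], [0.02, 0, 0, 0, 0, 0, 0], [0.02, 0, 0, 0, 0, 0, 0], [0.02, 0, 0, 0, 0, 0, 0], [0.02, -0.02, 0, 0, 0, 0, 0], [0.02, -0.05, 0, 0, 0, 0, 0], [0.02, -0.1, 0, 0, 0, 0, 0], [0.02, -0.15, 0, 0, 0, 0, 0]]])

```text
clock: 7.1
tcp_pos: [0.4404, -0.4171, 0.1708]
ee_rot: [-0.405, 0.58, 0.404, 0.58]
wrist_force: [1.6, -0.0, -3.7]
grip_width: 0.036
```

```bash
python3 - <<'E'
from h import *
st(); p=cams.camera('scene'); save('s5',cv2.resize(p['pixels'][60:260,180:400],None,fx=3,fy=3))
p=cams.camera('wrist'); save('w5',p['pixels'])
E
```

```text
t 7.1 tcp [ 0.4404 -0.4171  0.1708] F [ 1.6 -0.  -3.7] T [-0.05 -0.14 -0.04] g 0.036
x,y,z axes [[0.0008, -0.0002, -1.0], [-0.9386, 0.345, -0.0008], [0.345, 0.9386, 0.0]] q [ 0.27  0.38  0.49  1.82 -0.21  0.99  2.06]
```

View pics/s5.png

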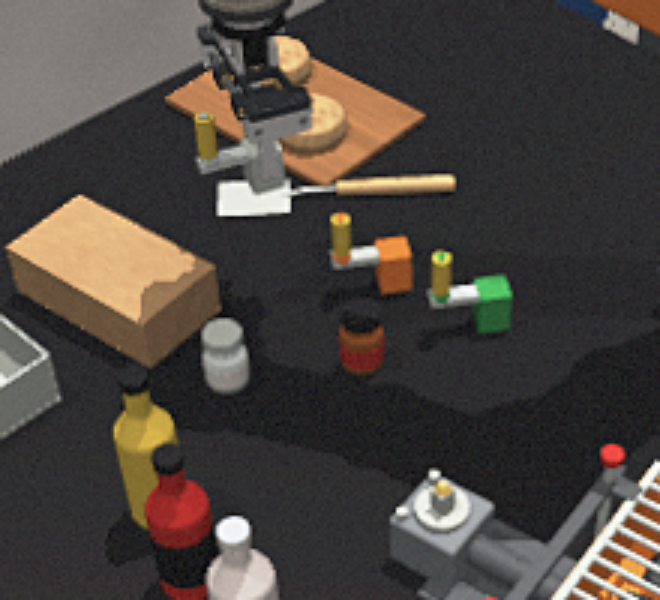

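View pics/w5.png

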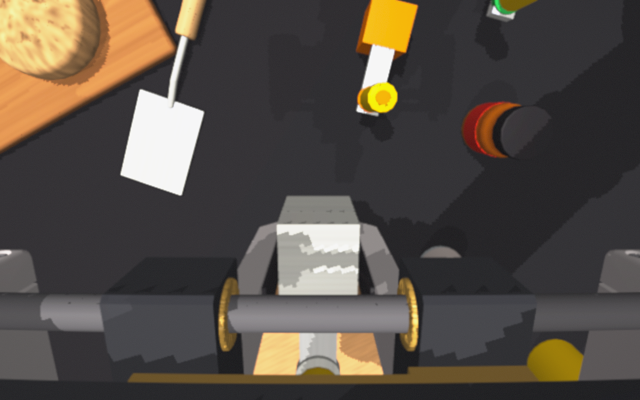

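Crank held (grip 36.0 mm, −3.7 N weight), upright in the scene picture. The neighbours are unmoved. Next I move to a viewpoint where the wrist camera sees the shaft.

```bash
python3 - <<'E'
from h import *
w_=[]
a=np.array([.4404,-.4171]);b=np.array([.665,-.013])
for k in range(1,11):
    f=min(1,k/9); w_.append([*(a+(b-a)*f),min(.2,.1708+.015*k),69.8+10.2*f])
plan(w_,.02)
E
```

```text
[[0.02, -0.0113, -0.0053, 0.052, -1.1, -0.1, 0.5],
 [0.02, -0.0255, -0.0133, 0.1028, -2.3, -0.1, 0.5],
 [0.02, -0.0255, -0.0212, 0.1535, -3.4, -0.1, 0.5],
 [0.02, -0.0255, -0.0292, 0.2043, -4.5, -0.1, 0.5],
 [0.02, -0.0255, -0.0371, 0.255, -5.7, -0.1, 0.5],
 [0.02, -0.0255, -0.045, 0.3058, -6.8, -0.1, 0.5],
 [0.02, -0.0255, -0.0529, 0.3565, -7.9, -0.1, 0.5],
 [0.02, -0.0255, -0.0608, 0.4073, -9.1, -0.1, 0.5],
 [0.02, -0.0256, -0.0687, 0.4581, -10.2, -0.1, 0.5],
 [0.02, -0.0256, -0.0687, 0.4581, -10.2, -0.1, 0.5]]
```

Emit:
drive_tool(deltas=[[[0.02, -0.012, -0.005, 0.03, -1, 0, 0], [0.02, -0.026, -0.013, 0.08, -2, 0, 0], [0.02, -0.026, -0.021, 0.135, -3.4, 0, 0], [0.02, -0.026, -0.029, 0.19, -4.5, 0, 0], [0.02, -0.026, -0.037, 0.245, -5.7, 0, 0], [0.02, -0.026, -0.045, 0.3, -6.8, 0, 0], [0.02, -0.026, -0.053, 0.355, -7.9, 0, 0], [0.02, -0.026, -0.061, 0.407, -9, 0, 0], [0.02, -0.026, -0.069, 0.445, -10, 0, 0], [0.02, -0.026, -0.069, 0.458, -10, 0, 0]]])

```text
clock: 8.45
tcp_pos: [0.6655, -0.0102, 0.1998]
ee_rot: [-0.457, 0.541, 0.452, 0.543]
wrist_force: [0.3, -0.6, -3.3]
grip_width: 0.0357
```

```bash
python3 - <<'E'
from h import *
st(); p=cams.camera('wrist'); save('w6',p['pixels'])
print(proj(p,np.array([.576,.003,.103])),proj(p,np.array([.576,.003,.07])))
E
```

```text
t 8.45 tcp [ 0.6655 -0.0102  0.1998] F [ 0.3 -0.6 -3.3] T [-0.04  0.08 -0.02] g 0.0357
x,y,z axes [[0.0064, -0.0041, -1.0], [-0.9847, 0.1739, -0.0071], [0.1739, 0.9848, -0.0029]] q [-0.32  0.42  0.31  1.65 -0.14  1.08  1.43]
[313.84979406  76.46078771] [314.3156273   79.84557403]
```

View pics/w6.png

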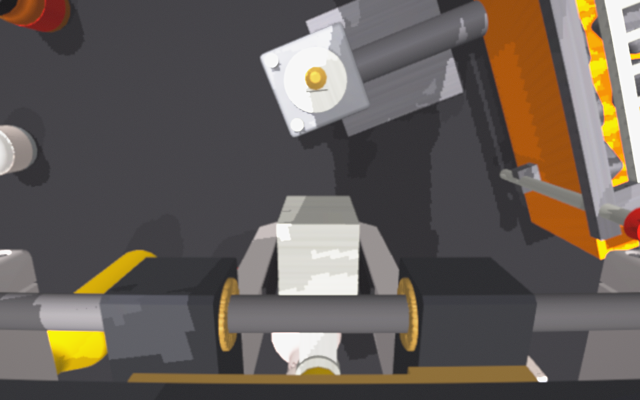

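```bash
python3 - <<'E'
from h import *
p=cams.camera('wrist'); st(); save('w7',cv2.resize(p['pixels'][40:120,275:355],None,fx=7.4,fy=7.4,interpolation=cv2.INTER_CUBIC))
im=p['pixels'][60:95,298:335].astype(float); g=cv2.normalize(cv2.createCLAHE(4,(2,2)).apply(p['pixels'][55:100,290:345].min(2)),None,0,255,32)
lum=p['pixels'][55:100,290:345].astype(int).sum(2); l=np.clip((lum-500)/(765-500)*255,0,255).astype(np.uint8)
save('w8',cv2.cvtColor(cv2.resize(l,None,fx=12,fy=12,interpolation=cv2.INTER_CUBIC),cv2.COLOR_GRAY2RGB))
for q in [(316,77),(315,77)]: print(ray(p,q,.103))
E
```

```text
t 8.55 tcp [ 0.6649 -0.0119  0.2   ] F [ 0.3  0.4 -3.8] T [0.01 0.07 0.01] g 0.0361
x,y,z axes [[0.0065, -0.0045, -1.0], [-0.9844, 0.1756, -0.0072], [0.1756, 0.9845, -0.0033]] q [-0.31  0.42  0.31  1.65 -0.14  1.08  1.43]
[0.57662882 0.00495406 0.103     ]
[0.576498   0.00421607 0.103     ]
```

View pics/w7.png

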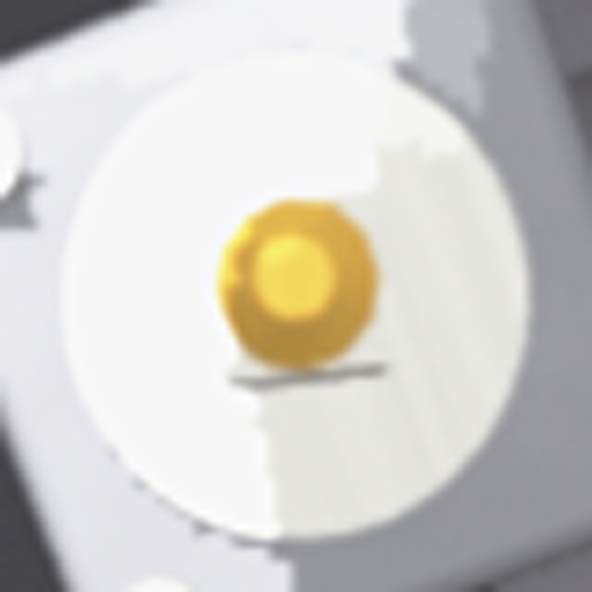

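View pics/w8.png

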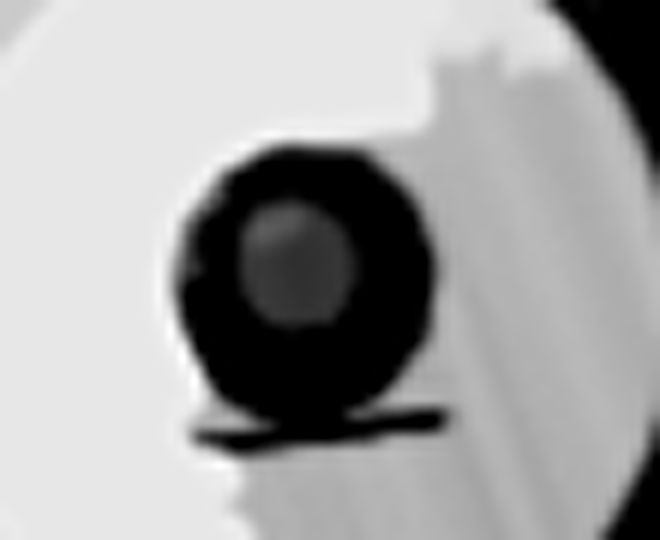

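```bash
python3 - <<'E'
from h import *
p=cams.camera('wrist'); st()
f=lambda u,v:(275+(u+.5)/7.4-.5,40+(v+.5)/7.4-.5)
for a,b,z in [((232,377),(385,365),.096),((262,388),(385,372),.07),((235,382),(385,369),.083)]:
    A=ray(p,f(*a),z);B=ray(p,f(*b),z); d=B-A; print(A,B,np.linalg.norm(d)*1e3,np.degrees(np.arctan2(d[1],d[0])))
for c in [(297,279)]: print('nose tip',ray(p,f(*c),.103)); print('collar',ray(p,f(296,297),.07))
# render candidate square edges
for yaw in (-4,0,4,8):
    c=np.array([.5765,.0045]); pts=[]
    for z in (.096,.07):
        for k in range(4):
            t=np.radians(yaw+45+90*k); q=proj(p,np.r_[c+.01273*np.array([np.cos(t),np.sin(t)]),z]); pts.append(((q[0]-275+.5)*7.4,(q[1]-40+.5)*7.4))
    print(yaw,np.round(pts).tolist())
E
```

```text
t 8.6 tcp [ 0.6646 -0.0136  0.2002] F [ 0.7 -1.1 -3.4] T [ 0.02  0.01 -0.  ] g 0.0359
x,y,z axes [[0.0067, -0.005, -1.0], [-0.9841, 0.1772, -0.0075], [0.1772, 0.9842, -0.0037]] q [-0.31  0.42  0.32  1.65 -0.14  1.08  1.43]
[ 0.58403209 -0.00636826  0.096     ] [0.58565542 0.00961415 0.096     ] 16.064641979329743 84.20036936416912
[ 0.58450786 -0.00386539  0.07      ] [0.58524078 0.01029243 0.07      ] 14.176778959121654 87.03655762959242
[ 0.58394817 -0.00646875  0.083     ] [0.58548406 0.00994708 0.083     ] 16.487526733134345 84.65487537987939
nose tip [0.57612352 0.00204722 0.103     ]
collar [0.57536587 0.00173895 0.07      ]
-4 [[417.0, 364.0], [400.0, 184.0], [226.0, 204.0], [246.0, 383.0], [409.0, 376.0], [393.0, 212.0], [234.0, 230.0], [252.0, 394.0]]
0 [[422.0, 357.0], [393.0, 179.0], [221.0, 211.0], [253.0, 389.0], [414.0, 370.0], [387.0, 207.0], [230.0, 236.0], [259.0, 398.0]]
4 [[427.0, 350.0], [385.0, 174.0], [216.0, 219.0], [260.0, 393.0], [418.0, 363.0], [380.0, 202.0], [226.0, 243.0], [265.0, 403.0]]
8 [[431.0, 342.0], [378.0, 170.0], [212.0, 227.0], [267.0, 398.0], [422.0, 356.0], [373.0, 198.0], [222.0, 250.0], [272.0, 407.0]]
```

Wrist view: collar and nose at (316,77), one side of the square visible as a dark line below it. That puts the square's yaw near −5° (±4) and the shaft at about (0.576, 0.003), and agrees with the other two cameras.

```bash
python3 - <<'E'
from h import *
st()
w_=[[.645,-.010,.2,81],[.62,-.005,.2,83],[.595,0,.2,85],[.58,.003,.19,85],[.576,.003,.17,85],[.576,.003,.15,85],[.576,.003,.135,85],[.576,.003,.13,85],[.576,.003,.13,85],[.576,.003,.13,85]]
plan(w_,.02)
E
```

```text
t 8.6 tcp [ 0.6646 -0.0136  0.2002] F [ 0.7 -1.1 -3.4] T [ 0.02  0.01 -0.  ] g 0.0359
x,y,z axes [[0.0067, -0.005, -1.0], [-0.9841, 0.1772, -0.0075], [0.1772, 0.9842, -0.0037]] q [-0.31  0.42  0.32  1.65 -0.14  1.08  1.43]
[[0.02, 0.0001, 0.0199, 0.0, -1.2, -0.2, 0.4],
 [0.02, -0.0001, 0.0454, 0.0005, -3.2, -0.2, 0.4],
 [0.02, -0.0003, 0.0709, 0.001, -5.2, -0.2, 0.4],
 [0.02, 0.0095, 0.0863, 0.0013, -5.2, -0.2, 0.4],
 [0.02, 0.0295, 0.0904, 0.0007, -5.2, -0.2, 0.4],
 [0.02, 0.0495, 0.0905, 0.0008, -5.2, -0.2, 0.4],
 [0.02, 0.0645, 0.0906, 0.0008, -5.2, -0.2, 0.4],
 [0.02, 0.0695, 0.0907, 0.0008, -5.2, -0.2, 0.4],
 [0.02, 0.0695, 0.0907, 0.0008, -5.2, -0.2, 0.4],
 [0.02, 0.0695, 0.0907, 0.0008, -5.2, -0.2, 0.4]]
```

Emit:
drive_tool(deltas=[[[0.02, 0, 0.02, 0, -1.2, -0.2, 0.4], [0.02, 0, 0.045, 0, -3.2, -0.2, 0.4], [0.02, 0, 0.07, 0.001, -5.2, -0.2, 0.4], [0.02, 0.01, 0.086, 0.001, -5.2, -0.2, 0.4], [0.02, 0.03, 0.09, 0.001, -5.2, -0.2, 0.4], [0.02, 0.05, 0.0905, 0.001, -5.2, -0.2, 0.4], [0.02, 0.064, 0.0905, 0.001, -5.2, -0.2, 0.4], [0.02, 0.069, 0.0905, 0.001, -5.2, -0.2, 0.4], [0.02, 0.069, 0.0905, 0.001, -5.2, -0.2, 0.4], [0.02, 0.069, 0.0905, 0.001, -5.2, -0.2, 0.4]]])

```text
clock: 9.85
tcp_pos: [0.5765, 0.003, 0.1311]
ee_rot: [-0.478, 0.521, 0.477, 0.522]
wrist_force: [0.7, -0.6, -2.2]
grip_width: 0.0355
```

```bash
python3 - <<'E'
from h import *
s=st()
p=cams.camera('scene'); save('s9',cv2.resize(p['pixels'][170:260,270:390],None,fx=6,fy=6,interpolation=cv2.INTER_CUBIC))
plan([[.576,.003,z,85] for z in (.124,.118,.116,.114)],.02)
E
```

```text
t 9.85 tcp [0.5765 0.003  0.1311] F [ 0.7 -0.6 -2.2] T [ 0.02 -0.    0.02] g 0.0355
x,y,z axes [[0.001, -0.0006, -1.0], [-0.9962, 0.0874, -0.0011], [0.0874, 0.9962, -0.0005]] q [-0.34  0.35  0.28  1.92 -0.12  0.89  1.48]
[[0.02, 0.0071, 0.0005, -0.0001, -0.0, -0.0, 0.1],
 [0.02, 0.0131, 0.0005, -0.0001, -0.0, -0.0, 0.1],
 [0.02, 0.0151, 0.0005, -0.0001, -0.0, -0.0, 0.1],
 [0.02, 0.0171, 0.0005, -0.0001, -0.0, -0.0, 0.1]]
```

View pics/s9.png

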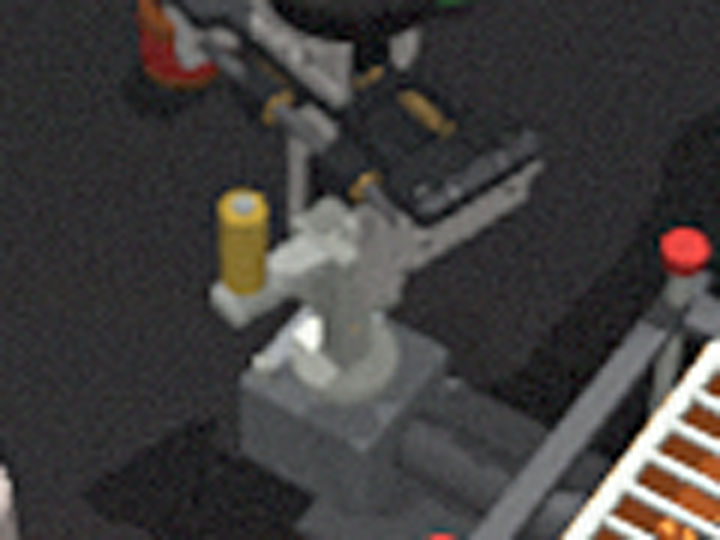

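The hub hangs over the nose as planned. Lowering gently to the contact height.

Emit:
drive_tool(deltas=[[[0.02, 0.004, 0, 0, 0, 0, 0], [0.02, 0.008, 0, 0, 0, 0, 0], [0.02, 0.011, 0, 0, 0, 0, 0], [0.02, 0.013, 0, 0, 0, 0, 0], [0.02, 0.014, 0, 0, 0, 0, 0], [0.02, 0.015, 0, 0, 0, 0, 0], [0.02, 0.016, 0, 0, 0, 0, 0], [0.02, 0.017, 0, 0, 0, 0, 0], [0.02, 0.018, 0, 0, 0, 0, 0], [0.02, 0.018, 0, 0, 0, 0, 0]]])

```text
clock: 11.15
tcp_pos: [0.5765, 0.0031, 0.113]
ee_rot: [-0.478, 0.521, 0.477, 0.522]
wrist_force: [-0.2, 0.2, -3.6]
grip_width: 0.0359
```

```bash
python3 - <<'E'
from h import *
s=st()
E
```

```text
t 11.15 tcp [0.5765 0.0031 0.113 ] F [-0.2  0.2 -3.6] T [0.03 0.01 0.01] g 0.0359
x,y,z axes [[0.001, -0.0005, -1.0], [-0.9962, 0.0873, -0.001], [0.0873, 0.9962, -0.0004]] q [-0.34  0.38  0.27  1.93 -0.13  0.85  1.49]
```

Emit:
drive_tool(deltas=[[[0.02, 0.0005, 0, 0, 0, 0, 0], [0.02, 0.001, 0, 0, 0, 0, 0], [0.02, 0.0015, 0, 0, 0, 0, 0], [0.02, 0.002, 0, 0, 0, 0, 0], [0.02, 0.0025, 0, 0, 0, 0, 0], [0.02, 0.003, 0, 0, 0, 0, 0], [0.02, 0.0035, 0, 0, 0, 0, 0], [0.02, 0.004, 0, 0, 0, 0, 0], [0.02, 0.004, 0, 0, 0, 0, 0], [0.02, 0.004, 0, 0, 0, 0, 0]]])

```text
clock: 12.4
tcp_pos: [0.5765, 0.0031, 0.109]
ee_rot: [-0.478, 0.521, 0.477, 0.521]
wrist_force: [0.6, -0.1, -3.1]
grip_width: 0.0358
```

No contact force at mouth height of about 91 mm, so the square seems entered. Continuing gently.

Emit:
drive_tool(deltas=[[[0.02, 0.001, 0, 0, 0, 0, 0], [0.02, 0.002, 0, 0, 0, 0, 0], [0.02, 0.003, 0, 0, 0, 0, 0], [0.02, 0.004, 0, 0, 0, 0, 0], [0.02, 0.005, 0, 0, 0, 0, 0], [0.02, 0.006, 0, 0, 0, 0, 0], [0.02, 0.007, 0, 0, 0, 0, 0], [0.02, 0.008, 0, 0, 0, 0, 0], [0.02, 0.008, 0, 0, 0, 0, 0], [0.02, 0.008, 0, 0, 0, 0, 0]]])

```text
clock: 13.65
tcp_pos: [0.5765, 0.0031, 0.101]
ee_rot: [-0.478, 0.521, 0.477, 0.522]
wrist_force: [0.1, -1.0, -3.9]
grip_width: 0.036
```

```bash
python3 - <<'E'
from h import *
s=st()
p=cams.camera('scene'); save('s10',cv2.resize(p['pixels'][170:260,270:390],None,fx=6,fy=6,interpolation=cv2.INTER_CUBIC))
E
```

```text
t 13.65 tcp [0.5765 0.0031 0.101 ] F [ 0.1 -1.  -3.9] T [ 0.   -0.01  0.05] g 0.036
x,y,z axes [[0.001, -0.0005, -1.0], [-0.9962, 0.0873, -0.0011], [0.0873, 0.9962, -0.0004]] q [-0.33  0.39  0.27  1.94 -0.14  0.83  1.49]
```

View pics/s10.png

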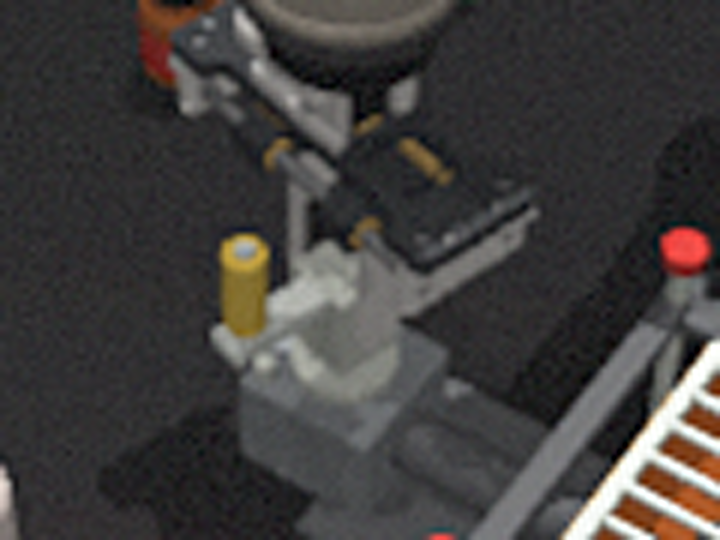

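The hub is sliding over the square with no contact force. About 13 mm remain.

Emit:
drive_tool(deltas=[[[0.02, 0.002, 0, 0, 0, 0, 0], [0.02, 0.004, 0, 0, 0, 0, 0], [0.02, 0.006, 0, 0, 0, 0, 0], [0.02, 0.008, 0, 0, 0, 0, 0], [0.02, 0.01, 0, 0, 0, 0, 0], [0.02, 0.011, 0, 0, 0, 0, 0], [0.02, 0.0115, 0, 0, 0, 0, 0], [0.02, 0.012, 0, 0, 0, 0, 0], [0.02, 0.0125, 0, 0, 0, 0, 0], [0.02, 0.0125, 0, 0, 0, 0, 0]]])

```text
clock: 14.95
tcp_pos: [0.5766, 0.0031, 0.0888]
ee_rot: [-0.478, 0.521, 0.477, 0.522]
wrist_force: [-1.9, -0.4, 2.8]
grip_width: 0.0362
```

Contact with the collar at TCP 88.8 mm: wrist force z went from −3.6 N to +2.8 N, about 6 N of contact, so mouth height is about 70 mm. Release and lift.

Emit:
drive_tool(deltas=[[[0.06, 0, 0, 0, 0, 0, 0], [0.075, 0, 0, 0, 0, 0, 0], [0.075, 0, 0, 0, 0, 0, 0], [0.075, 0, 0, 0, 0, 0, 0], [0.075, -0.02, 0, 0, 0, 0, 0], [0.075, -0.06, 0, 0, 0, 0, 0], [0.075, -0.11, 0, 0, 0, 0, 0], [0.075, -0.13, 0, 0, 0, 0, 0], [0.075, -0.13, -0.03, 0, 0, 0, 0], [0.075, -0.13, -0.03, 0, 0, 0, 0]]])

```text
clock: 16.2
tcp_pos: [0.6075, 0.0004, 0.2189]
ee_rot: [-0.478, 0.521, 0.477, 0.522]
wrist_force: [0.3, -0.5, 0.5]
grip_width: 0.075
```

```bash
python3 - <<'E'
from h import *
s=st()
p=cams.camera('wrist'); save('w11',p['pixels']); print([proj(p,np.array(a)).round(1).tolist() for a in ([.576,.003,.122],[.636,-.002,.177])])
t=cams.camera('scene'); save('s11',cv2.resize(t['pixels'][180:300,290:420],None,fx=6,fy=5,interpolation=cv2.INTER_CUBIC))
plan([[.636,-.002,.19,85],[.636,-.002,.138,85]],.075)
E
```

```text
t 16.2 tcp [6.075e-01 4.000e-04 2.189e-01] F [ 0.3 -0.5  0.5] T [0.01 0.04 0.04] g 0.075
x,y,z axes [[0.0019, -0.0006, -1.0], [-0.9962, 0.0874, -0.002], [0.0874, 0.9962, -0.0005]] q [-0.35  0.31  0.3   1.76 -0.1   1.08  1.47]
[[316.8, 155.2], [317.1, 254.3]]
[[0.075, 0.0284, -0.0302, 0.0003, -0.0, -0.0, 0.0],
 [0.075, 0.0804, -0.0302, 0.0003, -0.0, -0.0, 0.0]]
```

View pics/w11.png

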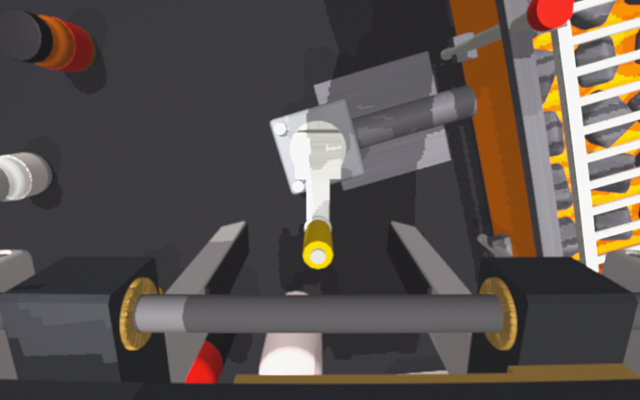

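View pics/s11.png

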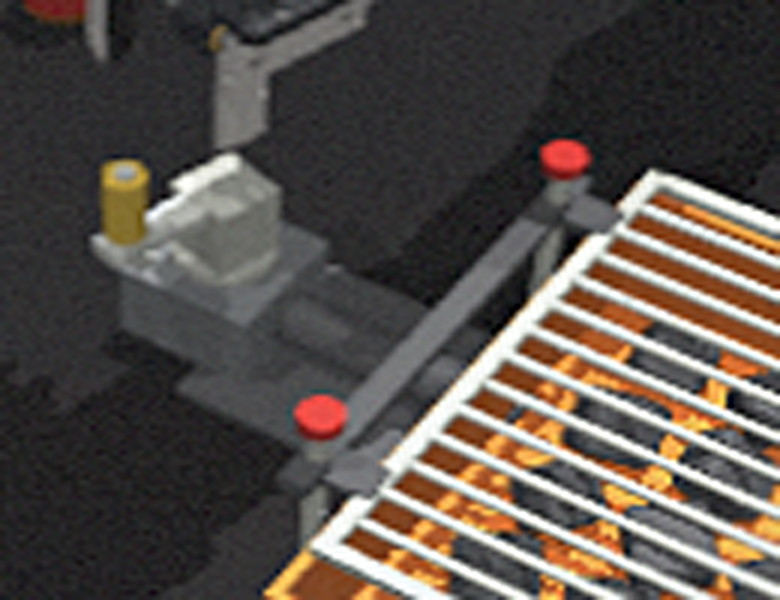

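Crank sits on the collar: wrist view has the handle top at (318,257), scene crop shows the hub bottom at the collar. Next: grip the handle.

Emit:
drive_tool(deltas=[[[0.06, 0.01, -0.02, 0, 0, 0, 0], [0.05, 0.025, -0.031, 0, 0, 0, 0], [0.045, 0.045, -0.031, 0, 0, 0, 0], [0.045, 0.065, -0.031, 0, 0, 0, 0], [0.04, 0.078, -0.031, 0, 0, 0, 0], [0.035, 0.081, -0.031, 0, 0, 0, 0], [0.03, 0.081, -0.031, 0, 0, 0, 0], [0.015, 0.081, -0.031, 0, 0, 0, 0], [0.015, 0.081, -0.031, 0, 0, 0, 0], [0.015, 0.081, -0.031, 0, 0, 0, 0]]])

```text
clock: 17.55
tcp_pos: [0.6373, -0.0024, 0.138]
ee_rot: [-0.478, 0.521, 0.477, 0.522]
wrist_force: [1.3, -1.2, 2.6]
grip_width: 0.0206
```

```bash
python3 - <<'E'
from h import *
s=st()
p=cams.camera('wrist'); save('w12',p['pixels'])
s=st()
E
```

```text
t 17.55 tcp [ 0.6373 -0.0024  0.138 ] F [ 1.3 -1.2  2.6] T [ 0.02 -0.23  0.  ] g 0.0206
x,y,z axes [[0.0014, -0.0005, -1.0], [-0.9962, 0.0876, -0.0015], [0.0876, 0.9962, -0.0004]] q [-0.31  0.44  0.28  1.77 -0.15  0.95  1.51]
t 17.6 tcp [ 0.6373 -0.0024  0.138 ] F [ 1.6 -0.8  4.4] T [ 0.04 -0.29 -0.  ] g 0.0202
x,y,z axes [[0.0015, -0.0005, -1.0], [-0.9961, 0.0877, -0.0015], [0.0877, 0.9961, -0.0004]] q [-0.31  0.44  0.28  1.77 -0.15  0.95  1.51]
```

View pics/w12.png

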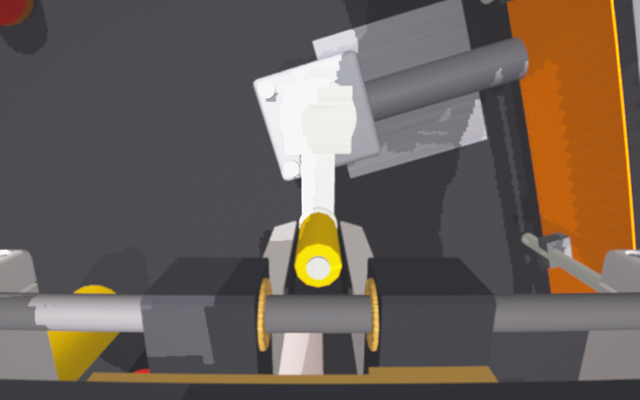

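```bash
cat >> h.py <<'E'
C=np.array([.5773,.0030])
def wind(t0,t1,n=10,hold=0,r=.06,z=.138,yaw=85):
    s=st(); p=s['tcp_pos']; print('th now',np.degrees(np.arctan2(p[1]-C[1],p[0]-C[0])),'r',np.hypot(p[0]-C[0],p[1]-C[1]))
    w_=[]
    for k in range(1,11):
        t=np.radians(t0+(t1-t0)*min(1,k/n)); w_.append([C[0]+r*np.cos(t),C[1]+r*np.sin(t),z,yaw])
    plan(w_,.015,s)
E
python3 -c "
from h import *
wind(-5,-53,n=8)"
```

```text
t 17.6 tcp [ 0.6373 -0.0024  0.138 ] F [ 1.6 -0.8  4.4] T [ 0.04 -0.29 -0.  ] g 0.0202
x,y,z axes [[0.0015, -0.0005, -1.0], [-0.9961, 0.0877, -0.0015], [0.0877, 0.9961, -0.0004]] q [-0.31  0.44  0.28  1.77 -0.15  0.95  1.51]
th now -5.150430385732477 r 0.060235824290723064
[[0.015, -0.0, 0.0006, -0.0061, -0.0, -0.0, 0.1],
 [0.015, -0.0, 0.0015, -0.0123, -0.0, -0.0, 0.1],
 [0.015, -0.0, 0.0032, -0.0184, -0.0, -0.0, 0.1],
 [0.015, -0.0, 0.0054, -0.0242, -0.0, -0.0, 0.1],
 [0.015, -0.0, 0.0083, -0.0298, -0.0, -0.0, 0.1],
 [0.015, -0.0, 0.0117, -0.0351, -0.0, -0.0, 0.1],
 [0.015, -0.0, 0.0156, -0.04, -0.0, -0.0, 0.1],
 [0.015, -0.0, 0.0201, -0.0444, -0.0, -0.0, 0.1],
 [0.015, -0.0, 0.0201, -0.0444, -0.0, -0.0, 0.1],
 [0.015, -0.0, 0.0201, -0.0444, -0.0, -0.0, 0.1]]
```

Emit:
drive_tool(deltas=[[[0.015, 0, 0.0005, -0.006, 0, 0, 0], [0.015, 0, 0.0015, -0.0122, 0, 0, 0], [0.015, 0, 0.0032, -0.0183, 0, 0, 0], [0.015, 0, 0.0054, -0.0242, 0, 0, 0], [0.015, 0, 0.0083, -0.0298, 0, 0, 0], [0.015, 0, 0.0117, -0.0351, 0, 0, 0], [0.015, 0, 0.0156, -0.04, 0, 0, 0], [0.015, 0, 0.0201, -0.0444, 0, 0, 0], [0.015, 0, 0.0201, -0.0444, 0, 0, 0], [0.015, 0, 0.0201, -0.0444, 0, 0, 0]]])

```text
clock: 18.85
tcp_pos: [0.613, -0.0455, 0.1379]
ee_rot: [-0.478, 0.522, 0.477, 0.521]
wrist_force: [0.2, -2.5, 5.0]
grip_width: 0.0204
```

```bash
python3 -c "
from h import *
wind(-53,-143,n=9)"
```

```text
t 18.85 tcp [ 0.613  -0.0455  0.1379] F [ 0.2 -2.5  5. ] T [-0.53 -0.06  0.01] g 0.0204
x,y,z axes [[0.0008, -0.0012, -1.0], [-0.9961, 0.0879, -0.0009], [0.0879, 0.9961, -0.0011]] q [-0.26  0.41  0.3   1.82 -0.14  0.93  1.58]
th now -53.60503481450885 r 0.06022051195801386
[[0.015, -0.0001, 0.008, -0.0057, -0.0, -0.1, 0.1],
 [0.015, -0.0001, 0.0173, -0.0105, -0.0, -0.1, 0.1],
 [0.015, -0.0001, 0.0273, -0.0135, -0.0, -0.1, 0.1],
 [0.015, -0.0001, 0.0377, -0.0148, -0.0, -0.1, 0.1],
 [0.015, -0.0001, 0.0482, -0.0143, -0.0, -0.1, 0.1],
 [0.015, -0.0001, 0.0584, -0.0119, -0.0, -0.1, 0.1],
 [0.015, -0.0001, 0.068, -0.0079, -0.0, -0.1, 0.1],
 [0.015, -0.0001, 0.0768, -0.0022, -0.0, -0.1, 0.1],
 [0.015, -0.0002, 0.0844, 0.005, -0.0, -0.1, 0.1],
 [0.015, -0.0002, 0.0844, 0.005, -0.0, -0.1, 0.1]]
```

Emit:
drive_tool(deltas=[[[0.015, 0, 0.008, -0.0057, 0, 0, 0], [0.015, 0, 0.0173, -0.0105, 0, 0, 0], [0.015, 0, 0.0273, -0.0135, 0, 0, 0], [0.015, 0, 0.0377, -0.0148, 0, 0, 0], [0.015, 0, 0.0482, -0.0143, 0, 0, 0], [0.015, 0, 0.0584, -0.0119, 0, 0, 0], [0.015, 0, 0.068, -0.0079, 0, 0, 0], [0.015, 0, 0.0768, -0.0022, 0, 0, 0], [0.015, 0, 0.0844, 0.005, 0, 0, 0], [0.015, 0, 0.0844, 0.005, 0, 0, 0]]])

```text
clock: 20.1
tcp_pos: [0.5286, -0.0324, 0.1379]
ee_rot: [-0.478, 0.521, 0.477, 0.521]
wrist_force: [1.8, 1.4, 2.7]
grip_width: 0.0206
```

```bash
python3 -c "
from h import *
wind(-143,-253,n=9.5)"
```

```text
t 20.1 tcp [ 0.5286 -0.0324  0.1379] F [1.8 1.4 2.7] T [ 0.52 -0.46 -0.  ] g 0.0206
x,y,z axes [[0.0003, -0.0009, -1.0], [-0.9962, 0.0868, -0.0004], [0.0868, 0.9962, -0.0009]] q [-0.31  0.27  0.3   2.01 -0.1   0.87  1.52]
th now -143.99574089740014 r 0.060138713784005565
[[0.015, -0.0002, 0.0064, 0.0091, 0.0, -0.1, 0.0],
 [0.015, -0.0002, 0.0114, 0.0201, 0.0, -0.1, 0.0],
 [0.015, -0.0002, 0.0141, 0.0319, 0.0, -0.1, 0.0],
 [0.015, -0.0002, 0.0144, 0.044, 0.0, -0.1, 0.0],
 [0.015, -0.0002, 0.0123, 0.0559, 0.0, -0.1, 0.0],
 [0.015, -0.0002, 0.0078, 0.0671, 0.0, -0.1, 0.0],
 [0.015, -0.0002, 0.0012, 0.0773, 0.0, -0.1, 0.0],
 [0.015, -0.0002, -0.0074, 0.0858, 0.0, -0.1, 0.0],
 [0.015, -0.0002, -0.0174, 0.0925, 0.0, -0.1, 0.0],
 [0.015, -0.0002, -0.0229, 0.0951, 0.0, -0.1, 0.0]]
```

Emit:
drive_tool(deltas=[[[0.015, 0, 0.0064, 0.0091, 0, 0, 0], [0.015, 0, 0.0114, 0.0201, 0, 0, 0], [0.015, 0, 0.0141, 0.0319, 0, 0, 0], [0.015, 0, 0.0144, 0.044, 0, 0, 0], [0.015, 0, 0.0123, 0.0559, 0, 0, 0], [0.015, 0, 0.0078, 0.0671, 0, 0, 0], [0.015, 0, 0.0012, 0.0773, 0, 0, 0], [0.015, 0, -0.0074, 0.0858, 0, 0, 0], [0.015, 0, -0.0174, 0.0925, 0, 0, 0], [0.015, 0, -0.0229, 0.0951, 0, 0, 0]]])

```text
clock: 21.35
tcp_pos: [0.5585, 0.0604, 0.1376]
ee_rot: [-0.477, 0.522, 0.478, 0.52]
wrist_force: [-6.7, 0.6, 14.0]
grip_width: 0.0208
```

```bash
python3 -c "
from h import *
p=cams.camera('scene'); save('s13',cv2.resize(p['pixels'][180:300,290:420],None,fx=6,fy=5,interpolation=cv2.INTER_CUBIC))
wind(-253,-365,n=9.5)"
```

```text
t 21.4 tcp [0.5591 0.0606 0.1376] F [-6.2 -0.1 12.6] T [-0.28  1.39  0.  ] g 0.0202
x,y,z axes [[-0.0025, -0.0013, -1.0], [-0.9962, 0.0865, 0.0024], [0.0865, 0.9963, -0.0015]] q [-0.43  0.32  0.25  1.94 -0.1   0.9   1.36]
th now 107.5236953318307 r 0.06043101867987716
[[0.015, -0.0004, -0.0125, 0.0032, 0.0, -0.1, -0.1],
 [0.015, -0.0005, -0.0248, 0.0041, 0.0, -0.1, -0.1],
 [0.015, -0.0005, -0.037, 0.0025, 0.0, -0.1, -0.1],
 [0.015, -0.0005, -0.0487, -0.0015, 0.0, -0.1, -0.1],
 [0.015, -0.0005, -0.0592, -0.0079, 0.0, -0.1, -0.1],
 [0.015, -0.0006, -0.0682, -0.0163, 0.0, -0.1, -0.1],
 [0.015, -0.0006, -0.0754, -0.0264, 0.0, -0.1, -0.1],
 [0.015, -0.0005, -0.0803, -0.0376, 0.0, -0.1, -0.1],
 [0.015, -0.0005, -0.0828, -0.0497, 0.0, -0.1, -0.1],
 [0.015, -0.0005, -0.0831, -0.0559, 0.0, -0.1, -0.1]]
```

View pics/s13.png

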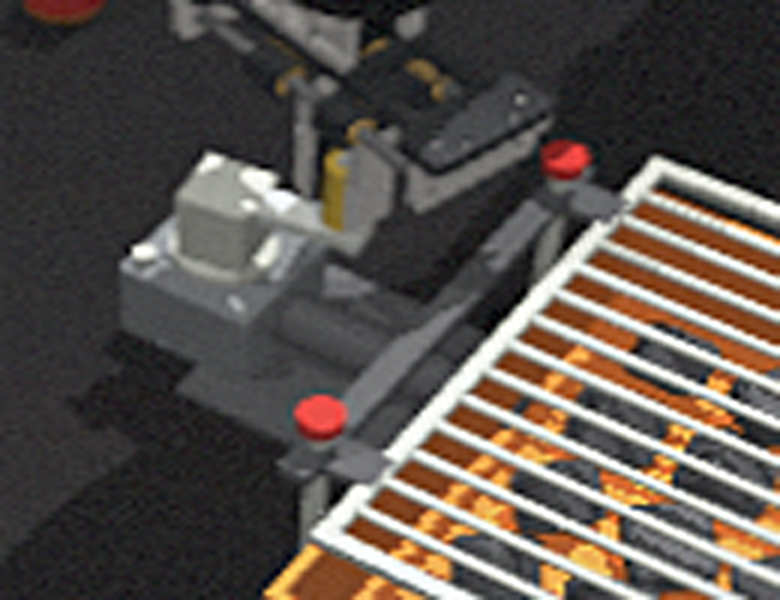

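Grate carriage has risen (clamp end from about (300,480) to (300,455) in the crop) with a gap still below the red collars at (320,418) and (566,158). Wrist Fz is +13 N, so I'll relieve the height slightly and proceed.

Emit:
drive_tool(deltas=[[[0.015, -0.0005, 0, 0, 0, 0, 0], [0.015, -0.0008, -0.003, 0.001, 0, 0, 0], [0.015, -0.0008, -0.0065, 0.002, 0, 0, 0], [0.015, -0.0008, -0.0125, 0.0032, 0, 0, 0], [0.015, -0.0008, -0.0185, 0.0038, 0, 0, 0], [0.015, -0.0008, -0.0248, 0.0041, 0, 0, 0], [0.015, -0.0008, -0.031, 0.0035, 0, 0, 0], [0.015, -0.0008, -0.037, 0.0025, 0, 0, 0], [0.015, -0.0008, -0.037, 0.0025, 0, 0, 0], [0.015, -0.0008, -0.037, 0.0025, 0, 0, 0]]])

```text
clock: 22.65
tcp_pos: [0.5953, 0.0605, 0.1379]
ee_rot: [-0.477, 0.522, 0.479, 0.52]
wrist_force: [-1.3, 3.1, 5.1]
grip_width: 0.0203
```

```bash
python3 -c "
from h import *
p=cams.camera('scene'); save('s14',cv2.resize(p['pixels'][230:290,315:385],None,fx=11,fy=10,interpolation=cv2.INTER_CUBIC))
p=cams.camera('wrist'); save('w14',p['pixels'])
wind(-288,-365,n=9.5)"
```

```text
t 22.75 tcp [0.5953 0.0605 0.1379] F [-1.4  3.9  5.4] T [ 0.82  0.37 -0.05] g 0.0208
x,y,z axes [[-0.0046, -0.0008, -1.0], [-0.9963, 0.0861, 0.0045], [0.0861, 0.9963, -0.0012]] q [-0.41  0.38  0.25  1.86 -0.12  0.92  1.38]
th now 72.63578396067912 r 0.06026164722439158
[[0.015, -0.0001, -0.0087, -0.0029, 0.1, -0.1, -0.3],
 [0.015, -0.0002, -0.0164, -0.0065, 0.1, -0.1, -0.3],
 [0.015, -0.0002, -0.0235, -0.0112, 0.1, -0.1, -0.3],
 [0.015, -0.0002, -0.0298, -0.0168, 0.1, -0.1, -0.3],
 [0.015, -0.0002, -0.0353, -0.0232, 0.1, -0.1, -0.3],
 [0.015, -0.0002, -0.0399, -0.0304, 0.1, -0.1, -0.3],
 [0.015, -0.0002, -0.0433, -0.0381, 0.1, -0.1, -0.3],
 [0.015, -0.0002, -0.0457, -0.0463, 0.1, -0.1, -0.3],
 [0.015, -0.0002, -0.0469, -0.0547, 0.1, -0.1, -0.3],
 [0.015, -0.0002, -0.047, -0.0589, 0.1, -0.1, -0.3]]
```

View pics/s14.png

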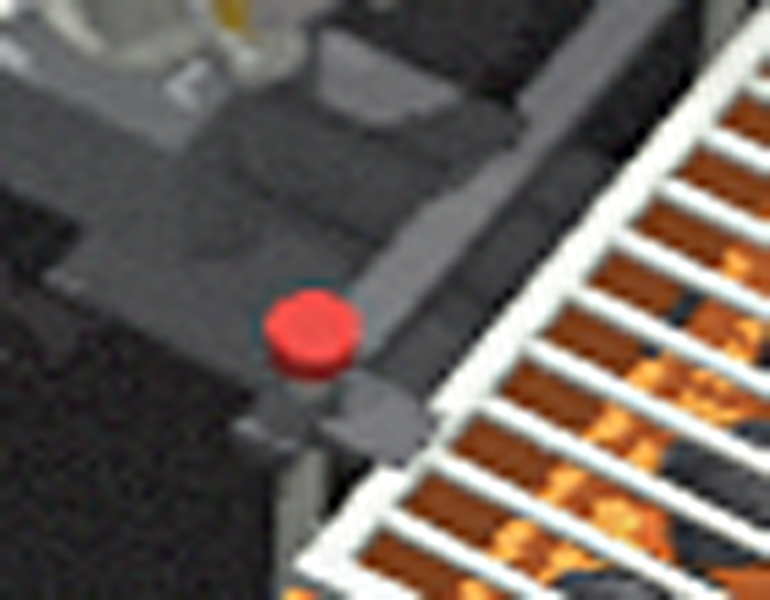

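View pics/w14.png

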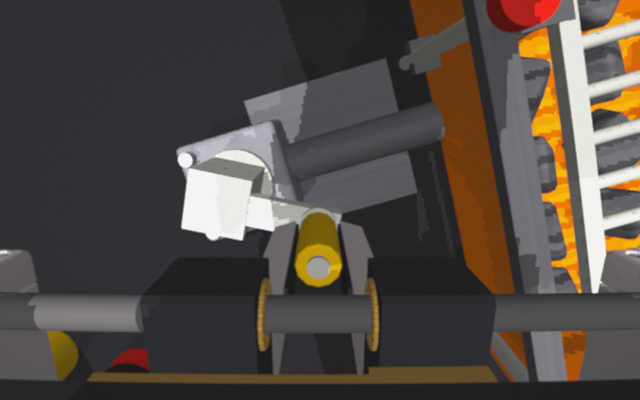

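Handle still gripped at (318,265) and the crank follows. The carriage clamp at (310,415) remains about 1 cm below the near red collar (312,335). Continuing.

Emit:
drive_tool(deltas=[[[0.015, -0.0002, -0.0085, -0.0028, 0, 0, -0.2], [0.015, -0.0002, -0.0164, -0.0065, 0, 0, -0.2], [0.015, -0.0002, -0.0235, -0.0112, 0, 0, -0.2], [0.015, -0.0002, -0.0298, -0.0168, 0, 0, -0.2], [0.015, -0.0002, -0.0353, -0.0232, 0, 0, -0.2], [0.015, -0.0002, -0.0399, -0.0304, 0, 0, -0.2], [0.015, -0.0002, -0.0433, -0.0381, 0, 0, -0.2], [0.015, -0.0002, -0.0457, -0.0463, 0, 0, -0.2], [0.015, -0.0002, -0.0469, -0.0547, 0, 0, -0.2], [0.015, -0.0002, -0.047, -0.0589, 0, 0, -0.2]]])

```text
clock: 24.0
tcp_pos: [0.6374, -0.0019, 0.138]
ee_rot: [-0.478, 0.521, 0.478, 0.521]
wrist_force: [4.2, 3.3, 4.9]
grip_width: 0.0205
```

```bash
python3 -c "
from h import *
p=cams.camera('scene'); save('s15',cv2.resize(p['pixels'][230:290,315:385],None,fx=11,fy=10,interpolation=cv2.INTER_CUBIC))
wind(-5,-95,n=9)"
```

```text
t 24.05 tcp [ 0.6373 -0.0025  0.138 ] F [3.8 2.3 4.6] T [ 0.93 -1.06  0.01] g 0.0204
x,y,z axes [[-0.0008, -0.0007, -1.0], [-0.9963, 0.0864, 0.0007], [0.0864, 0.9963, -0.0008]] q [-0.3   0.44  0.27  1.77 -0.14  0.95  1.51]
th now -5.207292817944995 r 0.060224061076091934
[[0.015, 0.0, 0.0011, -0.0102, 0.0, -0.0, -0.0],
 [0.015, 0.0, 0.0039, -0.0203, 0.0, -0.0, -0.0],
 [0.015, 0.0001, 0.0083, -0.0298, 0.0, -0.0, -0.0],
 [0.015, 0.0001, 0.0143, -0.0383, 0.0, -0.0, -0.0],
 [0.015, 0.0001, 0.0217, -0.0457, 0.0, -0.0, -0.0],
 [0.015, 0.0001, 0.0303, -0.0517, 0.0, -0.0, -0.0],
 [0.015, 0.0001, 0.0397, -0.0561, 0.0, -0.0, -0.0],
 [0.015, 0.0001, 0.0499, -0.0588, 0.0, -0.0, -0.0],
 [0.015, 0.0001, 0.0603, -0.0597, 0.0, -0.0, -0.0],
 [0.015, 0.0001, 0.0603, -0.0597, 0.0, -0.0, -0.0]]
```

View pics/s15.png

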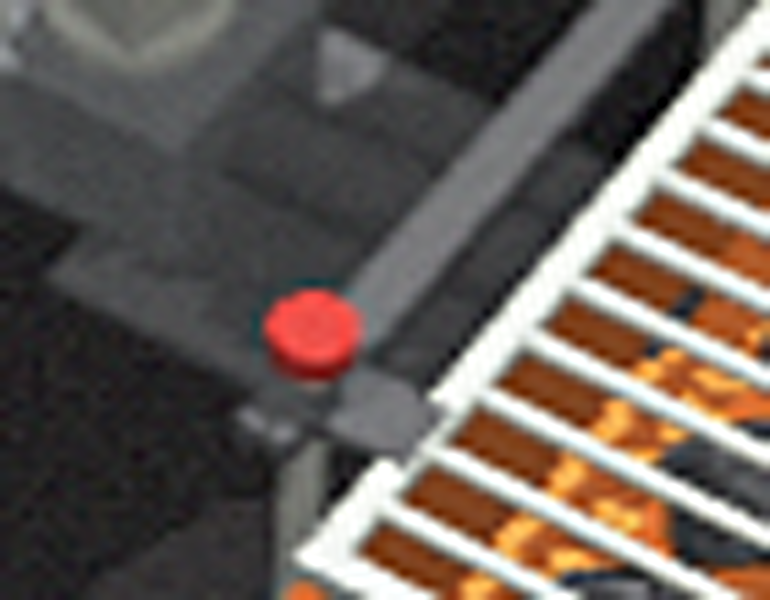

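Near-side gap is shrinking: clamp top at about (310,405), collar bottom (312,378). Total turned is 360°. Another 90° is safe, since the minimum is 540°.

Emit:
drive_tool(deltas=[[[0.015, 0, 0.0011, -0.0102, 0, 0, 0], [0.015, 0, 0.0039, -0.0203, 0, 0, 0], [0.015, 0, 0.0083, -0.0298, 0, 0, 0], [0.015, 0, 0.0143, -0.0383, 0, 0, 0], [0.015, 0, 0.0217, -0.0457, 0, 0, 0], [0.015, 0, 0.0303, -0.0517, 0, 0, 0], [0.015, 0, 0.0397, -0.0561, 0, 0, 0], [0.015, 0, 0.0499, -0.0588, 0, 0, 0], [0.015, 0, 0.0603, -0.0597, 0, 0, 0], [0.015, 0, 0.0603, -0.0597, 0, 0, 0]]])

```text
clock: 25.3
tcp_pos: [0.5708, -0.0566, 0.138]
ee_rot: [-0.478, 0.522, 0.478, 0.52]
wrist_force: [-0.7, -1.9, 3.7]
grip_width: 0.0205
```

```bash
python3 -c "
from h import *
acc=0
for i in range(4):
    p=cams.camera('scene'); acc=acc+p['pixels'].astype(float)
im=(acc/4).astype(np.uint8); np.save('s16.npy',im)
def crop(x0,y0,w,h,k,n):
    c=cv2.resize(im[y0:y0+h,x0:x0+w],None,fx=k,fy=k,interpolation=cv2.INTER_CUBIC).astype(float); save(n,np.clip(c*1.8,0,255).astype(np.uint8))
crop(325,250,40,36,16,'s16a'); crop(365,200,40,36,16,'s16b')
for g in ([.15,.146],[-.05,.146]):
    a=np.radians(11.4); c=np.array([.576,.003])+np.array([g[0]*np.cos(a)-g[1]*np.sin(a),g[0]*np.sin(a)+g[1]*np.cos(a)])
    print(c,[ (z,proj(p,np.r_[c,z]).round(2).tolist()) for z in (.197,.187,.177,.167,.157,.147)])
t=cams.camera('top'); save('t16',cv2.resize(t['pixels'][130:270,140:320],None,fx=4,fy=4,interpolation=cv2.INTER_CUBIC))
wind(-95,-155,n=9)"
```

```text
[0.6941827  0.17576819] [(0.197, [343.38, 262.82]), (0.187, [343.23, 265.16]), (0.177, [343.07, 267.48]), (0.167, [342.92, 269.76]), (0.157, [342.77, 272.02]), (0.147, [342.62, 274.25])]
[0.49812847 0.13623672] [(0.197, [383.92, 211.12]), (0.187, [383.54, 213.57]), (0.177, [383.17, 215.99]), (0.167, [382.8, 218.38]), (0.157, [382.43, 220.74]), (0.147, [382.07, 223.08])]
t 25.55 tcp [ 0.5719 -0.0568  0.138 ] F [-1.1 -2.2  5.4] T [-0.45  0.39  0.03] g 0.0206
x,y,z axes [[-0.0015, -0.0009, -1.0], [-0.9963, 0.0865, 0.0014], [0.0865, 0.9963, -0.001]] q [-0.24  0.34  0.29  1.91 -0.12  0.9   1.58]
th now -95.154924676587 r 0.06008676654557479
[[0.015, 0.0, 0.0068, 0.0005, 0.0, -0.1, -0.1],
 [0.015, 0.0, 0.0137, 0.0017, 0.0, -0.1, -0.1],
 [0.015, 0.0, 0.0204, 0.0037, 0.0, -0.1, -0.1],
 [0.015, 0.0, 0.0268, 0.0065, 0.0, -0.1, -0.1],
 [0.015, 0.0, 0.0328, 0.01, 0.0, -0.1, -0.1],
 [0.015, 0.0, 0.0384, 0.0142, 0.0, -0.1, -0.1],
 [0.015, 0.0, 0.0435, 0.0189, 0.0, -0.1, -0.1],
 [0.015, 0.0, 0.0479, 0.0243, 0.0, -0.1, -0.1],
 [0.015, 0.0, 0.0518, 0.0301, 0.0, -0.1, -0.1],
 [0.015, 0.0, 0.0518, 0.0301, 0.0, -0.1, -0.1]]
```

View pics/s16a.png

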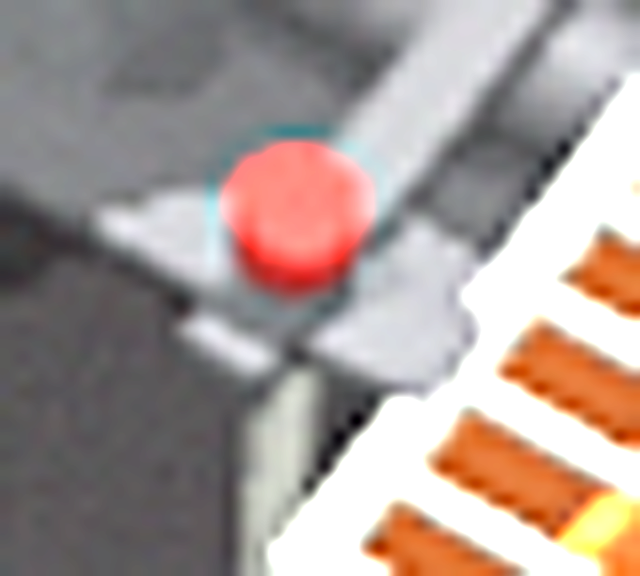

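View pics/s16b.png

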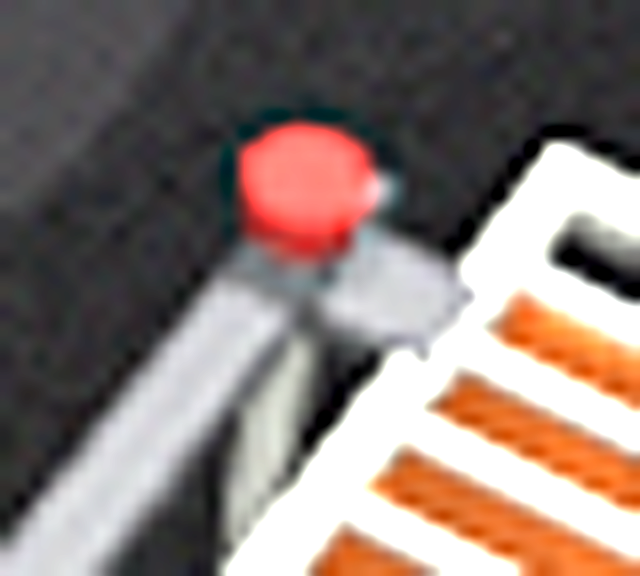

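Views: near collar (299,200), far collar (309,180) in the crops, with light top faces of the clamp arms just below them. I'll overlay model lines to estimate the gap.

```bash
cat > gap.py <<'E'
from h import *
def gap(im,p,name,zs=(.191,.181,.171)):
    a=np.radians(11.4); Rg=np.array([[np.cos(a),-np.sin(a)],[np.sin(a),np.cos(a)]])
    for nm,g,x0,y0,off in (('b',[-.05,.146],370,200,(-.1,-.3)),('a',[.15,.146],328,250,(-.2,-.55))):
        k=24; c=cv2.resize(im[y0:y0+25,x0:x0+30],None,fx=k,fy=k,interpolation=cv2.INTER_CUBIC).astype(float)
        c=np.ascontiguousarray(np.clip(c*1.8,0,255).astype(np.uint8))
        for z,col in zip(zs,((0,255,0),(255,0,255),(0,128,255))):
            P=lambda dx,dy:tuple(int(v) for v in (proj(p,np.r_[np.array([.576,.003])+Rg@np.array([g[0]+dx,g[1]+dy]),z])+np.array(off)-[x0,y0]+.5)*k)
            cv2.line(c,P(0,0),P(0,.04),col,1); cv2.circle(c,P(0,0),4,col,1)
        save(name+nm,c)
E
python3 -c "
from gap import *
im=np.load('s16.npy'); p=cams.camera('scene'); gap(im,p,'g1')"
```

```text
(no output)
```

View pics/g1b.png

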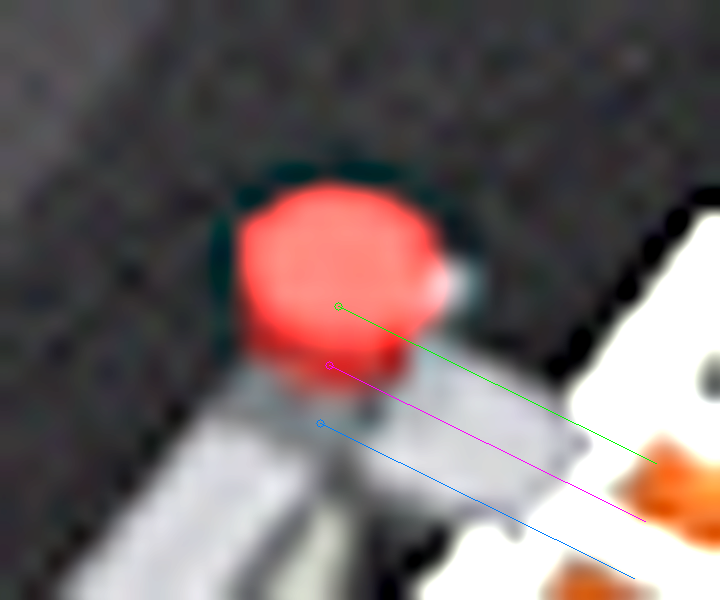

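View pics/g1a.png

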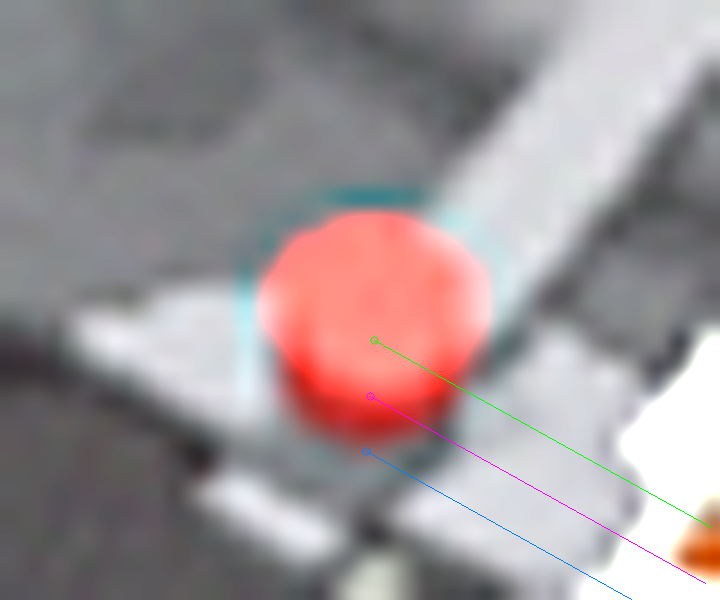

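Rough estimate: carriage top at z≈0.180, collar bottom ≈0.1905, so a gap of about 10 mm ≈ 250° remains. Winding another 110°, then re-measuring.

```bash
python3 -c "
from h import *
wind(-95,-205,n=9)"
```

```text
t 25.6 tcp [ 0.5719 -0.0569  0.138 ] F [-0.8 -2.4  4.9] T [-0.43  0.39  0.05] g 0.0208
x,y,z axes [[-0.0015, -0.0009, -1.0], [-0.9963, 0.0864, 0.0014], [0.0864, 0.9963, -0.001]] q [-0.24  0.34  0.29  1.91 -0.12  0.9   1.58]
th now -95.13523939484118 r 0.060093665078475425
[[0.015, -0.0, 0.0126, 0.0015, 0.0, -0.1, -0.1],
 [0.015, 0.0, 0.0247, 0.0055, 0.0, -0.1, -0.1],
 [0.015, 0.0, 0.0357, 0.012, 0.0, -0.1, -0.1],
 [0.015, 0.0, 0.045, 0.0207, 0.0, -0.1, -0.1],
 [0.015, 0.0, 0.0524, 0.0311, 0.0, -0.1, -0.1],
 [0.015, 0.0, 0.0573, 0.0429, 0.0, -0.1, -0.1],
 [0.015, 0.0, 0.0596, 0.0555, 0.0, -0.1, -0.1],
 [0.015, -0.0, 0.0593, 0.0683, 0.0, -0.1, -0.1],
 [0.015, -0.0, 0.0562, 0.0807, 0.0, -0.1, -0.1],
 [0.015, -0.0, 0.0562, 0.0807, 0.0, -0.1, -0.1]]
```

Emit:
drive_tool(deltas=[[[0.015, -0.0001, 0.0126, 0.0015, 0, 0, 0], [0.015, -0.0002, 0.0247, 0.0055, 0, 0, 0], [0.015, -0.0002, 0.0357, 0.012, 0, 0, 0], [0.015, -0.0002, 0.045, 0.0207, 0, 0, 0], [0.015, -0.0002, 0.0524, 0.0311, 0, 0, 0], [0.015, -0.0002, 0.0573, 0.0429, 0, 0, 0], [0.015, -0.0002, 0.0596, 0.0555, 0, 0, 0], [0.015, -0.0002, 0.0593, 0.0683, 0, 0, 0], [0.015, -0.0002, 0.0562, 0.0807, 0, 0, 0], [0.015, -0.0002, 0.0562, 0.0807, 0, 0, 0]]])

```text
clock: 26.85
tcp_pos: [0.5231, 0.0294, 0.138]
ee_rot: [-0.478, 0.521, 0.478, 0.52]
wrist_force: [5.8, -1.8, -4.1]
grip_width: 0.0204
```

```bash
python3 -c "
from gap import *
acc=0
for i in range(3):
    p=cams.camera('scene'); acc=acc+p['pixels'].astype(float)
im=(acc/3).astype(np.uint8); np.save('s17.npy',im); gap(im,p,'g2')
q=cams.camera('wrist'); save('w17',q['pixels'])
wind(-205,-260,n=9)"
```

```text
t 27.05 tcp [0.5228 0.0288 0.138 ] F [ 5.3 -2.3 -4.9] T [-0.64 -1.52 -0.04] g 0.0207
x,y,z axes [[-0.0013, -0.0013, -1.0], [-0.9963, 0.086, 0.0012], [0.086, 0.9963, -0.0014]] q [-0.39  0.26  0.25  2.02 -0.08  0.87  1.39]
th now 154.72256293237012 r 0.060309256496544644
[[0.015, 0.0, -0.0027, 0.0055, 0.1, -0.1, -0.1],
 [0.015, -0.0, -0.0058, 0.0111, 0.1, -0.1, -0.1],
 [0.015, -0.0, -0.0095, 0.0163, 0.1, -0.1, -0.1],
 [0.015, -0.0, -0.0138, 0.0211, 0.1, -0.1, -0.1],
 [0.015, -0.0, -0.0185, 0.0254, 0.1, -0.1, -0.1],
 [0.015, -0.0, -0.0236, 0.0292, 0.1, -0.1, -0.1],
 [0.015, -0.0001, -0.0292, 0.0324, 0.1, -0.1, -0.1],
 [0.015, -0.0001, -0.035, 0.035, 0.1, -0.1, -0.1],
 [0.015, -0.0001, -0.0411, 0.037, 0.1, -0.1, -0.1],
 [0.015, -0.0001, -0.0411, 0.037, 0.1, -0.1, -0.1]]
```

View pics/g2b.png

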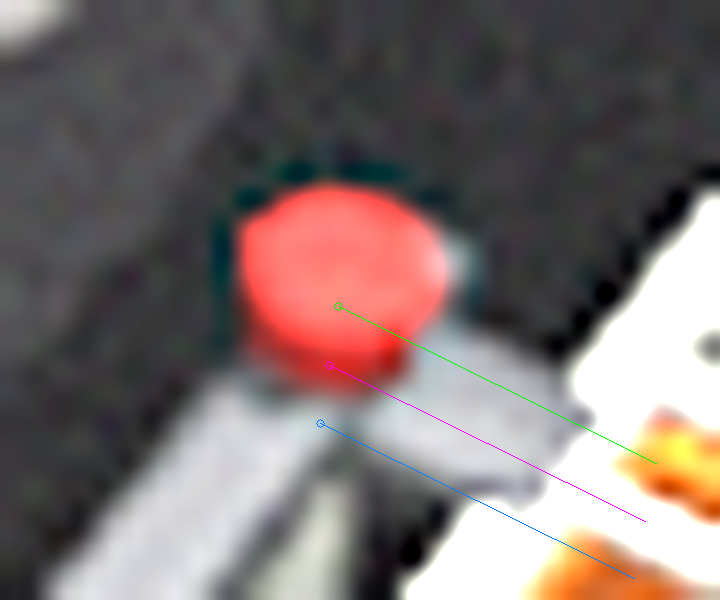

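View pics/g2a.png

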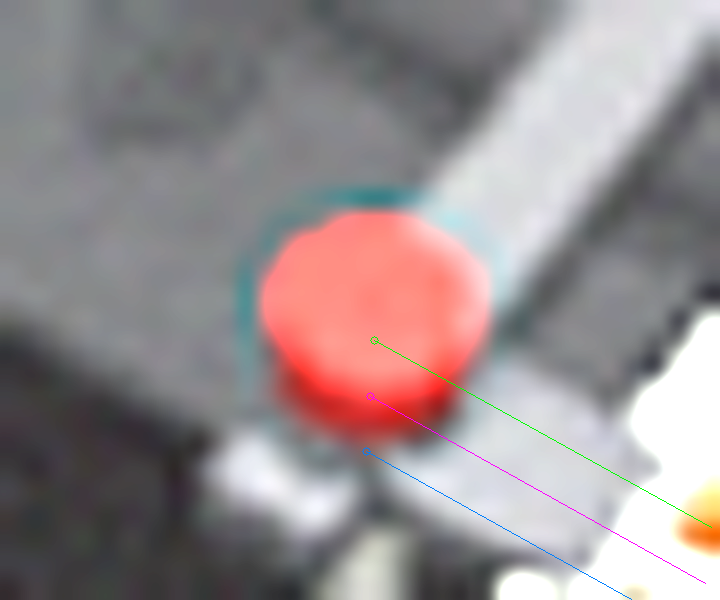

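View pics/w17.png

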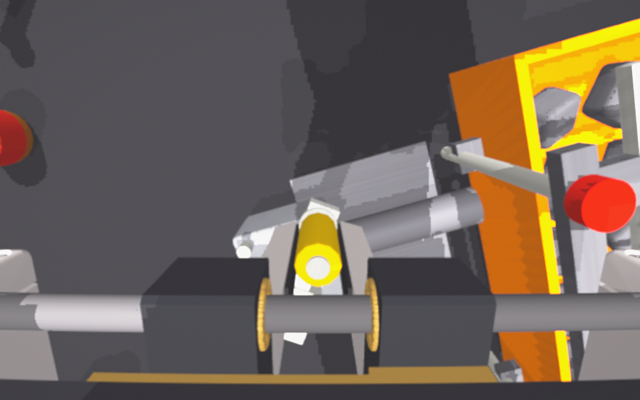

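Wrist view: far collar at (600,203) above the light crossbar top (590,270). Scene crops: clamps are closer to the collars. I'll get the crossbar height from the wrist view.

```bash
python3 - <<'E'
import cv2,numpy as np
a=cv2.imread('pics/w17.png')[110:230,520:640]
cv2.imwrite('pics/w17c.png',np.clip(cv2.resize(a,None,fx=5,fy=5,interpolation=2).astype(float)*1.3,0,255).astype('uint8'))
a=cv2.imread('pics/w17.png')[220:390,520:640]
cv2.imwrite('pics/w17d.png',np.clip(cv2.resize(a,None,fx=3.5,fy=3.5,interpolation=2).astype(float)*1.3,0,255).astype('uint8'))
E
```

```text
(no output)
```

View pics/w17c.png

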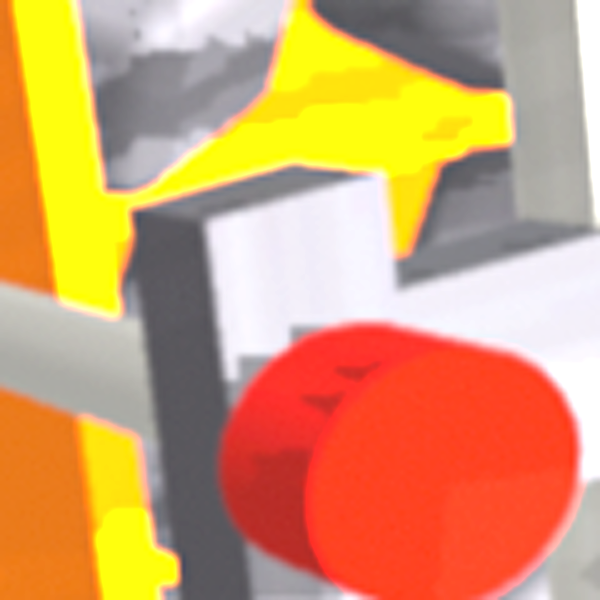

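View pics/w17d.png

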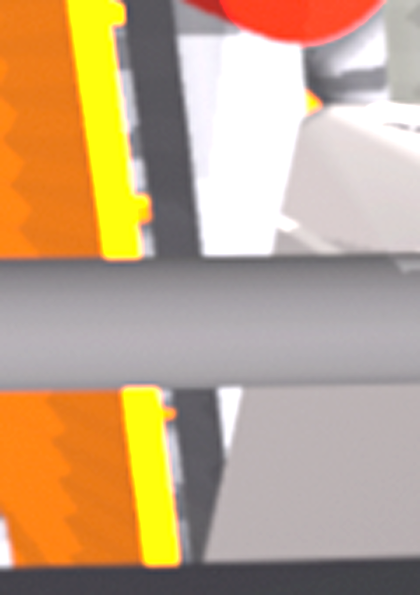

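```bash
cat > fit.py <<'E'
from h import *
from scipy.optimize import least_squares
def fit(p,ell,leftb,L,Rr,phi=11.4,scale=5,o=(520,110),r0=.01):
    # ell: xmin,xmax,ymin,ymax of top disc ; leftb: bottom disc xmin; L,Rr: points on bar edges (crop px)
    def pc(X): return (proj(p,X)-np.array(o)+.5)*scale-.5
    a=np.linspace(0,2*np.pi,72)
    def disc(c,z,r): return np.array([pc(np.array([c[0]+r*np.cos(t),c[1]+r*np.sin(t),z])) for t in a])
    ux=np.array([np.cos(np.radians(phi)),np.sin(np.radians(phi))]); uy=np.array([-ux[1],ux[0]])
    def dist(c,z,off,P):
        A=pc(np.r_[c+off*uy-ux*.04,z]);B=pc(np.r_[c+off*uy+ux*.04,z]);d=(B-A)/np.linalg.norm(B-A)
        return [(np.array(q)-A)@np.array([-d[1],d[0]]) for q in P]
    def f(v):
        cx,cy,r,t,zc,w=v; c=np.array([cx,cy]); D=disc(c,.197,r); E=disc(c,.197-t,r)
        res=[]
        for val,g in zip(ell,(D[:,0].min(),D[:,0].max(),D[:,1].min(),D[:,1].max())):
            if val is not None: res.append(g-val)
        res.append(E[:,0].min()-leftb)
        return np.r_[res,dist(c,zc,-w/2,L),dist(c,zc,w/2,Rr)]
    s=least_squares(f,[.497,.135,r0,.006,.185,.02],x_scale=[.01,.01,.01,.005,.005,.01])
    print('c',s.x[:2].round(4),'r,t,zc,w mm',(s.x[2:]*1e3).round(2),'gap mm',round((.197-s.x[3]-s.x[4])*1e3,2),'res',s.fun.round(1)); return s.x
E
python3 -c "
from fit import *
p=cams.camera('wrist')
for ph in (10.5,11.4,12.3): fit(p,(306,579,345,None),221,[(208,220),(230,375),(245,560)],[(386,180),(397,285)],phi=ph)
"
```

```text
c [0.4992 0.1375] r,t,zc,w mm [ 10.2    9.26 185.11  13.95] gap mm 2.63 res [ 0.  -0.  -0.  -0.   1.5 -3.4  1.9  1.  -1. ]
c [0.4992 0.1375] r,t,zc,w mm [ 10.2    9.26 185.36  14.05] gap mm 2.37 res [-0.   0.   0.  -0.  -1.2 -3.5  4.8  0.1 -0.1]
c [0.4992 0.1375] r,t,zc,w mm [ 10.2    9.26 185.62  14.16] gap mm 2.12 res [-0.   0.   0.  -0.  -3.9 -3.6  7.8 -0.7  0.7]
```

Fit: collar 20 mm across and about 9 mm thick, bar top at 185.4 mm, gap of about 2.4 mm ≈ 57° left. Winding 30° slowly, with the circle centre trimmed +0.3 mm in x.

```bash
sed -i 's/^C=.*/C=np.array([.5776,.0030])/' h.py; python3 -c "
from h import *
wind(-205,-235,n=8)"
```

```text
t 27.1 tcp [0.5228 0.0288 0.138 ] F [ 5.1 -3.4 -4.2] T [-0.69 -1.48 -0.  ] g 0.0206
x,y,z axes [[-0.0012, -0.0013, -1.0], [-0.9963, 0.0861, 0.0011], [0.0861, 0.9963, -0.0014]] q [-0.39  0.26  0.25  2.02 -0.08  0.87  1.39]
th now 154.84060591703576 r 0.06057198770985588
[[0.015, 0.0, -0.0019, 0.0033, 0.1, -0.1, -0.1],
 [0.015, 0.0, -0.0036, 0.0068, 0.1, -0.1, -0.1],
 [0.015, 0.0, -0.0056, 0.0102, 0.1, -0.1, -0.1],
 [0.015, 0.0, -0.0077, 0.0135, 0.1, -0.1, -0.1],
 [0.015, -0.0, -0.0101, 0.0167, 0.1, -0.1, -0.1],
 [0.015, -0.0, -0.0126, 0.0196, 0.1, -0.1, -0.1],
 [0.015, -0.0, -0.0154, 0.0224, 0.1, -0.1, -0.1],
 [0.015, -0.0, -0.0183, 0.0251, 0.1, -0.1, -0.1],
 [0.015, -0.0, -0.0183, 0.0251, 0.1, -0.1, -0.1],
 [0.015, -0.0, -0.0183, 0.0251, 0.1, -0.1, -0.1]]
```

Emit:
drive_tool(deltas=[[[0.015, 0.0002, -0.0019, 0.0033, 0, 0, 0], [0.015, 0.0002, -0.0036, 0.0068, 0, 0, 0], [0.015, 0.0002, -0.0056, 0.0102, 0, 0, 0], [0.015, 0.0002, -0.0077, 0.0135, 0, 0, 0], [0.015, 0.0002, -0.0101, 0.0167, 0, 0, 0], [0.015, 0.0002, -0.0126, 0.0196, 0, 0, 0], [0.015, 0.0002, -0.0154, 0.0224, 0, 0, 0], [0.015, 0.0002, -0.0183, 0.0251, 0, 0, 0], [0.015, 0.0002, -0.0183, 0.0251, 0, 0, 0], [0.015, 0.0002, -0.0183, 0.0251, 0, 0, 0]]])

```text
clock: 28.35
tcp_pos: [0.5422, 0.0521, 0.1378]
ee_rot: [-0.478, 0.522, 0.478, 0.52]
wrist_force: [-0.6, -4.5, 5.2]
grip_width: 0.0206
```

```bash
cat >> h.py <<'E'
def tang():
    s=st(); p=s['tcp_pos']; t=np.arctan2(p[1]-C[1],p[0]-C[0]); F=s['wrist_force']
    print('th',round(np.degrees(t),2),'resist',round(-(F[0]*np.sin(t)-F[1]*np.cos(t)),2),'radial',round(F[0]*np.cos(t)+F[1]*np.sin(t),2))
E
python3 -c "
from h import *
tang()
p=cams.camera('wrist'); save('w18',p['pixels']); save('w18c',np.clip(cv2.resize(p['pixels'][150:270,480:600],None,fx=5,fy=5,interpolation=2)*1.3,0,255).astype(np.uint8))
tang()
"
```

```text
t 28.35 tcp [0.5422 0.0521 0.1378] F [-0.6 -4.5  5.2] T [-1.2   0.17  0.01] g 0.0206
x,y,z axes [[-0.0027, -0.002, -1.0], [-0.9963, 0.086, 0.0025], [0.086, 0.9963, -0.0022]] q [-0.41  0.29  0.24  1.97 -0.09  0.88  1.35]
th 125.8 resist 3.1 radial -3.25
t 28.4 tcp [0.5422 0.0521 0.1378] F [-1.  -4.5  5.6] T [-1.28  0.14 -0.06] g 0.0204
x,y,z axes [[-0.0027, -0.002, -1.0], [-0.9963, 0.086, 0.0025], [0.086, 0.9963, -0.0022]] q [-0.41  0.29  0.24  1.97 -0.09  0.88  1.35]
th 125.79 resist 3.43 radial -3.03
```

View pics/w18c.png

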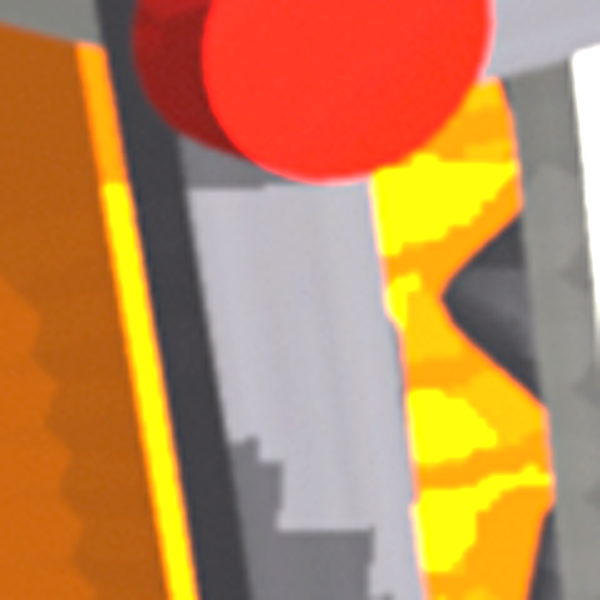

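View pics/w18.png

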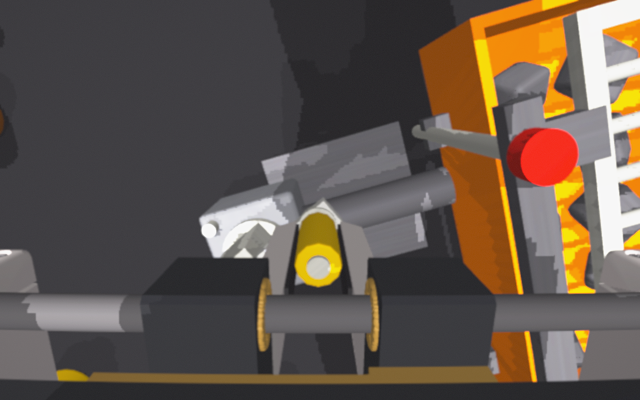

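Wrist view: collar at (543,155), bar edges clear. Refit the gap here.

```bash
python3 - <<'E'
from fit import *
a=cv2.imread('pics/w18.png')[105:225,480:600]
cv2.imwrite('pics/w18d.png',np.clip(cv2.resize(a,None,fx=5,fy=5,interpolation=2).astype(float)*1.3,0,255).astype('uint8'))
E
```

```text
(no output)
```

View pics/w18d.png

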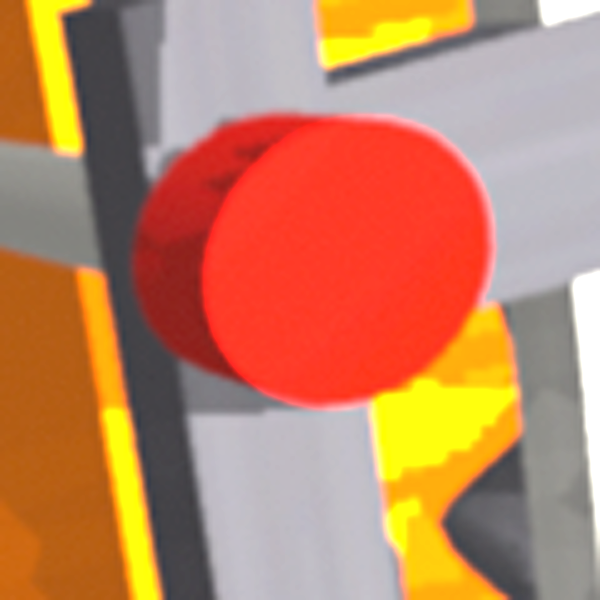

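```bash
python3 -c "
from fit import *
p=cams.camera('wrist')
for ph in (10.5,11.4,12.3): fit(p,(204,493,115,407),134,[(123,15),(183,400),(213,580)],[(318,20),(325,68),(375,410),(400,570)],phi=ph,o=(480,105))
"
```

```text
c [0.4989 0.1375] r,t,zc,w mm [ 10.25   9.49 186.22  14.35] gap mm 1.3 res [ 0.1 -0.1 -0.2  0.  -0.   2.5  0.1 -2.9  5.4  4.4 -2.8 -7.7]
c [0.4989 0.1375] r,t,zc,w mm [ 10.25   9.49 186.11  14.38] gap mm 1.4 res [ 0.1 -0.1 -0.1  0.1 -0.  -2.6  1.4  1.4  1.4  1.2 -0.3 -2.6]
c [0.4989 0.1375] r,t,zc,w mm [ 10.25   9.48 186.01  14.4 ] gap mm 1.51 res [ 0.1 -0.1 -0.   0.2 -0.  -7.7  2.7  5.6 -2.5 -1.9  2.2  2.6]
```

Gap ≈1.4 mm, i.e. about 34° to go. Winding 12°, then small steps while watching the resisting force (baseline 3.3 N).

```bash
python3 -c "
from h import *
wind(-234.2,-246.2,n=8)"
```

```text
t 28.45 tcp [0.5422 0.0521 0.1378] F [-1.1 -5.7  4.8] T [-1.21  0.19  0.02] g 0.0204
x,y,z axes [[-0.0027, -0.002, -1.0], [-0.9963, 0.086, 0.0025], [0.086, 0.9963, -0.0022]] q [-0.41  0.29  0.24  1.97 -0.09  0.88  1.35]
th now 125.7880388745954 r 0.06055406539509128
[[0.015, -0.0002, -0.0016, 0.0006, 0.1, -0.1, -0.1],
 [0.015, -0.0002, -0.0028, 0.0016, 0.1, -0.1, -0.1],
 [0.015, -0.0003, -0.004, 0.0025, 0.1, -0.1, -0.1],
 [0.015, -0.0003, -0.0053, 0.0034, 0.1, -0.1, -0.1],
 [0.015, -0.0003, -0.0066, 0.0043, 0.1, -0.1, -0.1],
 [0.015, -0.0003, -0.0079, 0.0051, 0.1, -0.1, -0.1],
 [0.015, -0.0003, -0.0093, 0.0059, 0.1, -0.1, -0.1],
 [0.015, -0.0003, -0.0107, 0.0067, 0.1, -0.1, -0.1],
 [0.015, -0.0003, -0.0107, 0.0067, 0.1, -0.1, -0.1],
 [0.015, -0.0003, -0.0107, 0.0067, 0.1, -0.1, -0.1]]
```

Emit:
drive_tool(deltas=[[[0.015, -0.0002, -0.0016, 0.0006, 0, 0, 0], [0.015, -0.0002, -0.0028, 0.0016, 0, 0, 0], [0.015, -0.0002, -0.004, 0.0025, 0, 0, 0], [0.015, -0.0002, -0.0053, 0.0034, 0, 0, 0], [0.015, -0.0002, -0.0066, 0.0043, 0, 0, 0], [0.015, -0.0002, -0.0079, 0.0051, 0, 0, 0], [0.015, -0.0002, -0.0093, 0.0059, 0, 0, 0], [0.015, -0.0002, -0.0107, 0.0067, 0, 0, 0], [0.015, -0.0002, -0.0107, 0.0067, 0, 0, 0], [0.015, -0.0002, -0.0107, 0.0067, 0, 0, 0]]])

```text
clock: 29.7
tcp_pos: [0.5521, 0.0578, 0.1378]
ee_rot: [-0.478, 0.523, 0.478, 0.519]
wrist_force: [-3.5, -3.5, 5.3]
grip_width: 0.0206
```

```bash
python3 -c "
from h import *
tang()
p=cams.camera('wrist'); save('w19',np.clip(cv2.resize(p['pixels'][75:215,440:600],None,fx=4,fy=4,interpolation=2)*1.3,0,255).astype(np.uint8))
"
```

```text
t 29.7 tcp [0.5521 0.0578 0.1378] F [-3.5 -3.5  5.3] T [-1.14  0.74 -0.01] g 0.0206
x,y,z axes [[-0.0049, -0.0027, -1.0], [-0.9963, 0.086, 0.0047], [0.0859, 0.9963, -0.0031]] q [-0.42  0.31  0.24  1.95 -0.09  0.89  1.35]
th 114.99 resist 4.68 radial -1.71
```

View pics/w19.png

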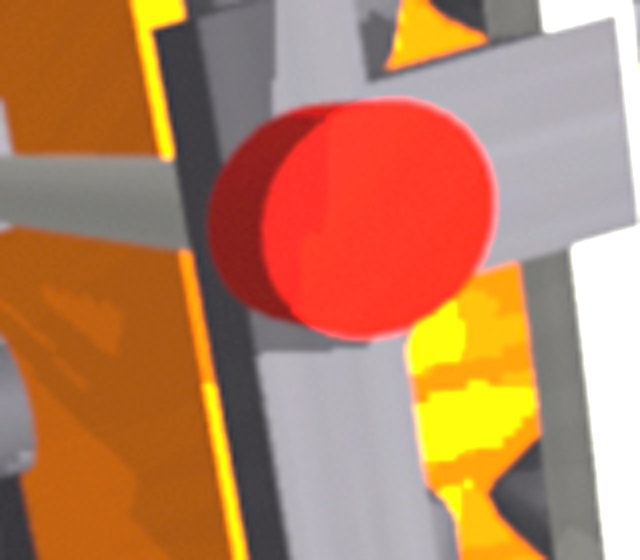

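```bash
python3 -c "
from fit import *
p=cams.camera('wrist')
fit(p,(262,497,97,338),208,[(198,30),(254,335),(283,500)],[(357,10),(365,70),(409,360),(428,480)],scale=4,o=(440,75))
wind(-245.0,-249.5,n=8)
"
```

```text
c [0.4988 0.1376] r,t,zc,w mm [ 10.21   9.74 186.37  14.19] gap mm 0.89 res [ 0.1 -0.1 -0.1  0.1  0.   1.4 -0.8 -0.7 -0.8  0.4  0.6 -0.1]
t 29.8 tcp [0.5521 0.0578 0.1378] F [-3.5 -3.5  6. ] T [-1.1   0.8   0.02] g 0.0202
x,y,z axes [[-0.0049, -0.0027, -1.0], [-0.9963, 0.086, 0.0046], [0.086, 0.9963, -0.0031]] q [-0.42  0.31  0.24  1.95 -0.09  0.89  1.35]
th now 114.99266309821542 r 0.06046141253130552
[[0.015, -0.0002, -0.0007, -0.0001, 0.1, -0.2, -0.3],
 [0.015, -0.0002, -0.0012, 0.0002, 0.1, -0.2, -0.3],
 [0.015, -0.0002, -0.0018, 0.0005, 0.1, -0.2, -0.3],
 [0.015, -0.0002, -0.0023, 0.0007, 0.1, -0.2, -0.3],
 [0.015, -0.0002, -0.0028, 0.001, 0.1, -0.2, -0.3],
 [0.015, -0.0002, -0.0033, 0.0013, 0.1, -0.2, -0.3],
 [0.015, -0.0002, -0.0039, 0.0015, 0.1, -0.2, -0.3],
 [0.015, -0.0002, -0.0044, 0.0018, 0.1, -0.2, -0.3],
 [0.015, -0.0002, -0.0044, 0.0018, 0.1, -0.2, -0.3],
 [0.015, -0.0002, -0.0044, 0.0018, 0.1, -0.2, -0.3]]
```

Emit:
drive_tool(deltas=[[[0.015, -0.0002, -0.0008, 0.0003, 0, 0, 0], [0.015, -0.0002, -0.0016, 0.0007, 0, 0, 0], [0.015, -0.0002, -0.0024, 0.0011, 0, 0, 0], [0.015, -0.0002, -0.0032, 0.0015, 0, 0, 0], [0.015, -0.0002, -0.004, 0.0019, 0, 0, 0], [0.015, -0.0002, -0.0048, 0.0023, 0, 0, 0], [0.015, -0.0002, -0.0056, 0.0026, 0, 0, 0], [0.015, -0.0002, -0.0056, 0.0026, 0, 0, 0], [0.015, -0.0002, -0.0056, 0.0026, 0, 0, 0], [0.015, -0.0002, -0.0056, 0.0026, 0, 0, 0]]])

```text
clock: 31.05
tcp_pos: [0.5563, 0.0597, 0.1378]
ee_rot: [-0.477, 0.524, 0.479, 0.518]
wrist_force: [-4.1, -4.3, 6.4]
grip_width: 0.0204
```

```bash
python3 -c "
from h import *
tang()
p=cams.camera('wrist'); save('w20',np.clip(cv2.resize(p['pixels'][65:205,420:580],None,fx=4,fy=4,interpolation=2)*1.3,0,255).astype(np.uint8))
"
```

```text
t 31.05 tcp [0.5563 0.0597 0.1378] F [-4.1 -4.3  6.4] T [-1.37  0.87 -0.01] g 0.0204
x,y,z axes [[-0.0074, -0.0036, -1.0], [-0.9963, 0.0859, 0.0071], [0.0859, 0.9963, -0.0043]] q [-0.42  0.32  0.24  1.94 -0.09  0.9   1.35]
th 110.56 resist 5.35 radial -2.57
```

View pics/w20.png

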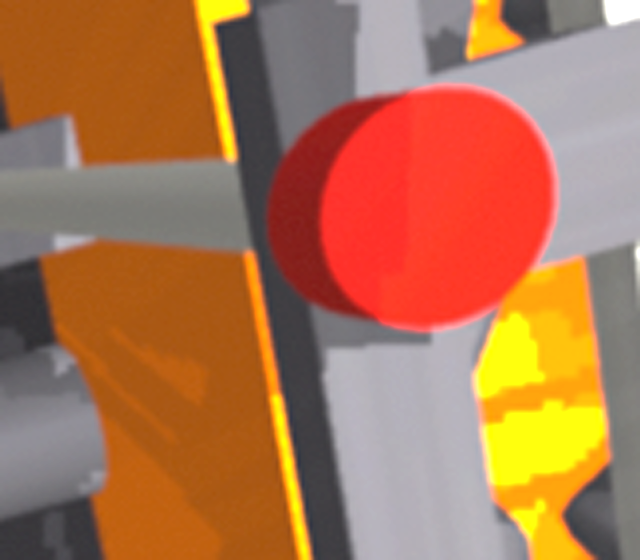

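```bash
python3 -c "
from fit import *
p=cams.camera('wrist')
fit(p,(320,556,86,330),268,[(258,20),(315,330),(353,540)],[(421,30),(425,75),(475,370),(492,490)],scale=4,o=(420,65))
wind(-249.4,-253.4,n=8,r=.0603)
"
```

```text
c [0.4989 0.1375] r,t,zc,w mm [ 10.18   9.57 186.56  14.05] gap mm 0.87 res [-0.   0.   0.  -0.  -0.   0.8 -0.3 -0.5 -1.   2.1 -1.5  0.4]
t 31.15 tcp [0.5563 0.0597 0.1378] F [-4.2 -4.2  6.6] T [-1.36  0.88 -0.02] g 0.0205
x,y,z axes [[-0.0074, -0.0037, -1.0], [-0.9963, 0.0859, 0.0071], [0.0859, 0.9963, -0.0043]] q [-0.42  0.32  0.24  1.94 -0.09  0.9   1.35]
th now 110.56489350131093 r 0.06055325935008137
[[0.015, -0.0002, -0.0006, -0.0, 0.1, -0.2, -0.4],
 [0.015, -0.0002, -0.001, 0.0002, 0.1, -0.2, -0.4],
 [0.015, -0.0002, -0.0015, 0.0004, 0.1, -0.2, -0.4],
 [0.015, -0.0002, -0.002, 0.0006, 0.1, -0.2, -0.4],
 [0.015, -0.0002, -0.0025, 0.0008, 0.1, -0.2, -0.4],
 [0.015, -0.0002, -0.003, 0.001, 0.1, -0.2, -0.4],
 [0.015, -0.0002, -0.0034, 0.0012, 0.1, -0.2, -0.4],
 [0.015, -0.0002, -0.0039, 0.0014, 0.1, -0.2, -0.4],
 [0.015, -0.0002, -0.0039, 0.0014, 0.1, -0.2, -0.4],
 [0.015, -0.0002, -0.0039, 0.0014, 0.1, -0.2, -0.4]]
```

Emit:
drive_tool(deltas=[[[0.015, -0.0002, -0.0008, 0.0001, 0, -0.2, -0.3], [0.015, -0.0002, -0.0016, 0.0004, 0, -0.2, -0.4], [0.015, -0.0002, -0.0024, 0.0008, 0, -0.2, -0.4], [0.015, -0.0002, -0.0032, 0.0011, 0, -0.2, -0.4], [0.015, -0.0002, -0.004, 0.0014, 0, -0.2, -0.4], [0.015, -0.0002, -0.0048, 0.0017, 0, -0.2, -0.4], [0.015, -0.0002, -0.0056, 0.002, 0, -0.2, -0.4], [0.015, -0.0002, -0.0056, 0.002, 0, -0.2, -0.4], [0.015, -0.0002, -0.0056, 0.002, 0, -0.2, -0.4], [0.015, -0.0002, -0.0056, 0.002, 0, -0.2, -0.4]]])

```text
clock: 32.4
tcp_pos: [0.5606, 0.0611, 0.1378]
ee_rot: [-0.478, 0.522, 0.478, 0.52]
wrist_force: [-4.6, -5.3, 6.2]
grip_width: 0.0205
```

```bash
python3 -c "
from h import *
tang()
"
```

```text
t 32.4 tcp [0.5606 0.0611 0.1378] F [-4.6 -5.3  6.2] T [-1.28  1.1  -0.01] g 0.0205
x,y,z axes [[-0.0027, -0.0016, -1.0], [-0.9963, 0.0859, 0.0025], [0.0859, 0.9963, -0.0018]] q [-0.42  0.32  0.24  1.93 -0.09  0.9   1.35]
th 106.28 resist 5.94 radial -3.76
```

Resistance of 5.9 N matches the same angle in the first turn (about 6 N), so this isn't the stop yet. Continuing in small steps.

Emit:
drive_tool(deltas=[[[0.015, -0.0002, -0.0008, 0.0001, 0, -0.1, -0.1], [0.015, -0.0002, -0.0016, 0.0003, 0, -0.1, -0.2], [0.015, -0.0002, -0.0024, 0.0005, 0, -0.1, -0.2], [0.015, -0.0002, -0.0032, 0.0007, 0, -0.1, -0.2], [0.015, -0.0002, -0.004, 0.0009, 0, -0.1, -0.2], [0.015, -0.0002, -0.0048, 0.0011, 0, -0.1, -0.2], [0.015, -0.0002, -0.0054, 0.0013, 0, -0.1, -0.2], [0.015, -0.0002, -0.0054, 0.0013, 0, -0.1, -0.2], [0.015, -0.0002, -0.0054, 0.0013, 0, -0.1, -0.2], [0.015, -0.0002, -0.0054, 0.0013, 0, -0.1, -0.2]]])

```text
clock: 33.65
tcp_pos: [0.5648, 0.0621, 0.1378]
ee_rot: [-0.478, 0.521, 0.478, 0.52]
wrist_force: [-5.2, -3.0, 6.4]
grip_width: 0.0206
```

```bash
python3 -c "
from h import *
tang()
p=cams.camera('wrist'); save('w22',np.clip(cv2.resize(p['pixels'][55:195,410:570],None,fx=4,fy=4,interpolation=2)*1.3,0,255).astype(np.uint8))
"
```

```text
t 33.65 tcp [0.5648 0.0621 0.1378] F [-5.2 -3.   6.4] T [-0.95  1.19  0.  ] g 0.0206
x,y,z axes [[-0.0014, -0.0006, -1.0], [-0.9963, 0.0856, 0.0013], [0.0856, 0.9963, -0.0007]] q [-0.42  0.33  0.23  1.92 -0.1   0.9   1.35]
th 102.25 resist 5.74 radial -1.86
```

View pics/w22.png

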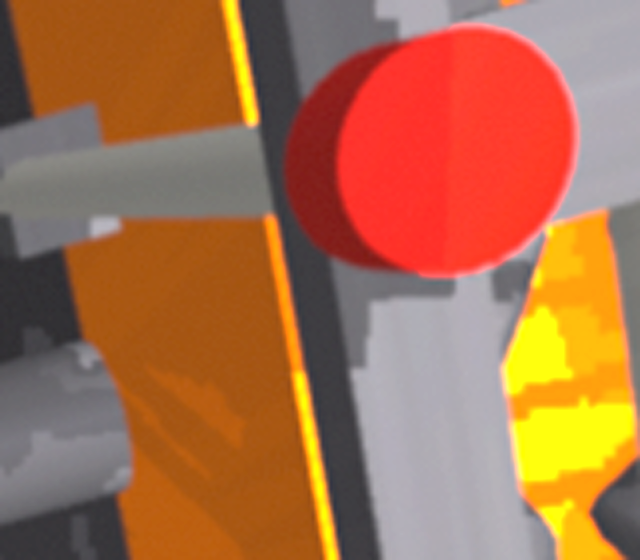

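```bash
python3 -c "
from fit import *
p=cams.camera('wrist')
fit(p,(337,578,25,277),284,[(285,10),(332,280),(382,540)],[(503,365),(519,490)],scale=4,o=(410,55))
wind(-257.75,-262,n=8,r=.0603)
"
```

```text
c [0.4988 0.1375] r,t,zc,w mm [ 10.22   9.92 186.61  14.02] gap mm 0.47 res [ 0.2 -0.2 -0.2  0.2 -0.   0.1  1.6 -1.7 -1.7  1.8]
t 33.75 tcp [0.5647 0.0621 0.1378] F [-4.6 -3.1  7.1] T [-1.04  1.24  0.  ] g 0.0201
x,y,z axes [[-0.0014, -0.0006, -1.0], [-0.9963, 0.0856, 0.0014], [0.0856, 0.9963, -0.0007]] q [-0.42  0.33  0.23  1.92 -0.1   0.9   1.35]
th now 102.27381478928974 r 0.060503294724107384
[[0.015, -0.0002, -0.0006, -0.0, 0.1, -0.0, -0.1],
 [0.015, -0.0002, -0.0012, 0.0001, 0.1, -0.0, -0.1],
 [0.015, -0.0002, -0.0017, 0.0003, 0.1, -0.0, -0.1],
 [0.015, -0.0002, -0.0022, 0.0004, 0.1, -0.0, -0.1],
 [0.015, -0.0002, -0.0028, 0.0006, 0.1, -0.0, -0.1],
 [0.015, -0.0002, -0.0033, 0.0007, 0.1, -0.0, -0.1],
 [0.015, -0.0002, -0.0039, 0.0008, 0.1, -0.0, -0.1],
 [0.015, -0.0002, -0.0044, 0.001, 0.1, -0.0, -0.1],
 [0.015, -0.0002, -0.0044, 0.001, 0.1, -0.0, -0.1],
 [0.015, -0.0002, -0.0044, 0.001, 0.1, -0.0, -0.1]]
```

Holding stiffness works out at about 4.4 N/mm, so a commanded 3 mm step self-limits near 13 N. Using 4 mm, then 3 mm steps.

Emit:
drive_tool(deltas=[[[0.015, -0.0002, -0.0008, 0.0001, 0, 0, -0.1], [0.015, -0.0002, -0.0014, 0.0002, 0, 0, -0.1], [0.015, -0.0002, -0.002, 0.0003, 0, 0, -0.1], [0.015, -0.0002, -0.0026, 0.0004, 0, 0, -0.1], [0.015, -0.0002, -0.0032, 0.0006, 0, 0, -0.1], [0.015, -0.0002, -0.0038, 0.0007, 0, 0, -0.1], [0.015, -0.0002, -0.004, 0.0008, 0, 0, -0.1], [0.015, -0.0002, -0.004, 0.0008, 0, 0, -0.1], [0.015, -0.0002, -0.004, 0.0008, 0, 0, -0.1], [0.015, -0.0002, -0.004, 0.0008, 0, 0, -0.1]]])

```text
clock: 35.0
tcp_pos: [0.5674, 0.0627, 0.1378]
ee_rot: [-0.478, 0.522, 0.478, 0.52]
wrist_force: [-4.7, -3.4, 5.3]
grip_width: 0.0208
```

```bash
python3 -c "
from h import *
tang()
"
```

```text
t 35.0 tcp [0.5674 0.0627 0.1378] F [-4.7 -3.4  5.3] T [-1.08  1.27 -0.01] g 0.0208
x,y,z axes [[-0.0021, -0.0013, -1.0], [-0.9963, 0.0854, 0.002], [0.0854, 0.9963, -0.0014]] q [-0.41  0.34  0.23  1.92 -0.1   0.9   1.35]
th 99.72 resist 5.21 radial -2.54
```

Emit:
drive_tool(deltas=[[[0.015, -0.0001, -0.0008, 0.0001, 0, 0, -0.1], [0.015, -0.0001, -0.0014, 0.0002, 0, 0, -0.1], [0.015, -0.0001, -0.002, 0.0003, 0, 0, -0.1], [0.015, -0.0001, -0.0026, 0.0004, 0, 0, -0.1], [0.015, -0.0001, -0.0032, 0.0005, 0, 0, -0.1], [0.015, -0.0001, -0.0038, 0.0006, 0, 0, -0.1], [0.015, -0.0001, -0.0039, 0.0007, 0, 0, -0.1], [0.015, -0.0001, -0.0039, 0.0007, 0, 0, -0.1], [0.015, -0.0001, -0.0039, 0.0007, 0, 0, -0.1], [0.015, -0.0001, -0.0039, 0.0007, 0, 0, -0.1]]])

```text
clock: 36.25
tcp_pos: [0.5699, 0.0631, 0.1378]
ee_rot: [-0.478, 0.522, 0.478, 0.52]
wrist_force: [-5.7, -3.4, 6.7]
grip_width: 0.0206
```

```bash
python3 -c "
from h import *
tang()
"
```

```text
t 36.25 tcp [0.5699 0.0631 0.1378] F [-5.7 -3.4  6.7] T [-1.13  1.41  0.11] g 0.0206
x,y,z axes [[-0.0029, -0.0019, -1.0], [-0.9964, 0.0853, 0.0028], [0.0853, 0.9964, -0.0022]] q [-0.41  0.34  0.23  1.91 -0.1   0.9   1.35]
th 97.32 resist 6.09 radial -2.64
```

Emit:
drive_tool(deltas=[[[0.015, -0.0001, -0.0008, 0, 0, 0, -0.1], [0.015, -0.0001, -0.0014, 0.0001, 0, -0.1, -0.2], [0.015, -0.0001, -0.002, 0.0002, 0, -0.1, -0.2], [0.015, -0.0001, -0.0026, 0.0003, 0, -0.1, -0.2], [0.015, -0.0001, -0.0032, 0.0004, 0, -0.1, -0.2], [0.015, -0.0001, -0.0038, 0.0005, 0, -0.1, -0.2], [0.015, -0.0001, -0.0039, 0.0005, 0, -0.1, -0.2], [0.015, -0.0001, -0.0039, 0.0005, 0, -0.1, -0.2], [0.015, -0.0001, -0.0039, 0.0005, 0, -0.1, -0.2], [0.015, -0.0001, -0.0039, 0.0005, 0, -0.1, -0.2]]])

```text
clock: 37.5
tcp_pos: [0.5723, 0.0634, 0.1377]
ee_rot: [-0.478, 0.522, 0.478, 0.52]
wrist_force: [-5.6, -3.8, 8.1]
grip_width: 0.0207
```

```bash
python3 -c "
from h import *
tang()
p=cams.camera('wrist'); save('w23',np.clip(cv2.resize(p['pixels'][45:185,390:550],None,fx=4,fy=4,interpolation=2)*1.3,0,255).astype(np.uint8))
"
```

```text
t 37.5 tcp [0.5723 0.0634 0.1377] F [-5.6 -3.8  8.1] T [-1.05  1.52  0.06] g 0.0207
x,y,z axes [[-0.0019, -0.001, -1.0], [-0.9964, 0.085, 0.0019], [0.085, 0.9964, -0.0012]] q [-0.41  0.34  0.23  1.91 -0.1   0.9   1.36]
th 94.99 resist 5.95 radial -3.31
```

View pics/w23.png

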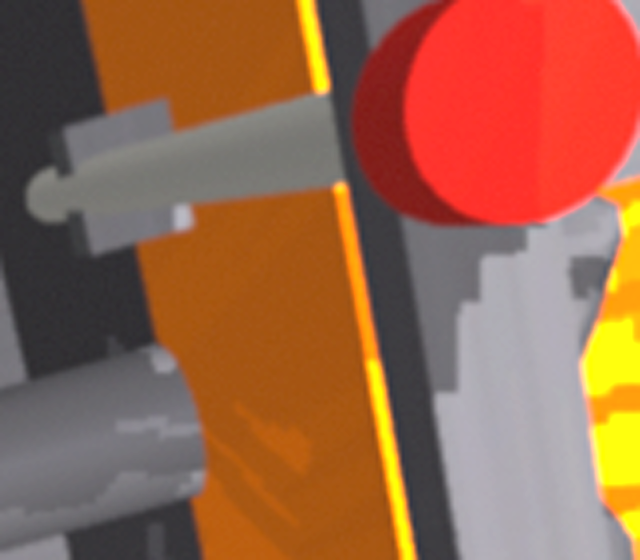

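```bash
python3 -c "
from fit import *
p=cams.camera('wrist')
fit(p,(405,640,None,224),352,[(361,10),(403,225),(459,540)],[(583,360),(599,490)],scale=4,o=(390,45))
tang()
"
```

```text
c [0.4989 0.1372] r,t,zc,w mm [  9.83   9.93 187.67  14.01] gap mm -0.6 res [-0.   0.  -0.   0.   1.7 -1.4 -0.5 -2.2  2.3]
t 37.6 tcp [0.5723 0.0634 0.1377] F [-5.2 -3.9  8.5] T [-1.06  1.49  0.02] g 0.0208
x,y,z axes [[-0.0019, -0.001, -1.0], [-0.9964, 0.0851, 0.0019], [0.0851, 0.9964, -0.0012]] q [-0.41  0.34  0.23  1.91 -0.1   0.9   1.36]
th 95.0 resist 5.56 radial -3.42
```

Emit:
drive_tool(deltas=[[[0.015, -0.0001, -0.0008, 0, 0, 0, -0.1], [0.015, -0.0001, -0.0014, 0, 0, 0, -0.1], [0.015, -0.0001, -0.002, 0, 0, 0, -0.1], [0.015, -0.0001, -0.0026, 0.0001, 0, 0, -0.1], [0.015, -0.0001, -0.0032, 0.0002, 0, 0, -0.1], [0.015, -0.0001, -0.0038, 0.0002, 0, 0, -0.1], [0.015, -0.0001, -0.004, 0.0002, 0, 0, -0.1], [0.015, -0.0001, -0.004, 0.0002, 0, 0, -0.1], [0.015, -0.0001, -0.004, 0.0002, 0, 0, -0.1], [0.015, -0.0001, -0.004, 0.0002, 0, 0, -0.1]]])

```text
clock: 38.85
tcp_pos: [0.5738, 0.0635, 0.1376]
ee_rot: [-0.478, 0.522, 0.479, 0.519]
wrist_force: [-12.6, -3.4, 13.4]
grip_width: 0.0207
```

```bash
python3 -c "
from h import *
tang()
"
```

```text
t 38.85 tcp [0.5738 0.0635 0.1376] F [-12.6  -3.4  13.4] T [-0.91  3.36  0.07] g 0.0207
x,y,z axes [[-0.0049, -0.0015, -1.0], [-0.9964, 0.0847, 0.0047], [0.0847, 0.9964, -0.0019]] q [-0.41  0.35  0.23  1.9  -0.1   0.91  1.36]
th 93.64 resist 12.8 radial -2.59
```

The stop is reached: resistance jumped to 12.8 N with only 1.4° of travel (target window 10–15 N), and the camera fit says the gap is closed. Easing off.

Emit:
drive_tool(deltas=[[[0.015, -0.0001, 0.0006, 0, 0, 0, 0], [0.015, -0.0002, 0.0012, 0, 0, 0, 0], [0.015, -0.0003, 0.0018, 0, 0, 0, 0], [0.015, -0.0003, 0.0022, 0, 0, 0, 0], [0.015, -0.0003, 0.0022, 0, 0, 0, 0], [0.015, -0.0003, 0.0022, 0, 0, 0, 0], [0.015, -0.0003, 0.0022, 0, 0, 0, 0], [0.015, -0.0003, 0.0022, 0, 0, 0, 0], [0.015, -0.0003, 0.0022, 0, 0, 0, 0], [0.015, -0.0003, 0.0022, 0, 0, 0, 0]]])

```text
clock: 40.1
tcp_pos: [0.571, 0.0634, 0.1377]
ee_rot: [-0.478, 0.523, 0.479, 0.519]
wrist_force: [1.2, -4.7, 0.4]
grip_width: 0.0203
```

```bash
python3 -c "
from h import *
tang()
"
```

```text
t 40.1 tcp [0.571  0.0634 0.1377] F [ 1.2 -4.7  0.4] T [-1.52 -0.5   0.04] g 0.0203
x,y,z axes [[-0.0057, -0.0025, -1.0], [-0.9964, 0.0848, 0.0055], [0.0848, 0.9964, -0.003]] q [-0.41  0.34  0.23  1.91 -0.1   0.91  1.35]
th 96.22 resist -0.7 radial -4.82
```

Force is down to about zero. Open and lift straight up.

Emit:
drive_tool(deltas=[[[0.03, 0, 0, 0, 0, 0, 0], [0.045, 0, 0, 0, 0, 0, 0], [0.055, 0, 0, 0, 0, 0, 0], [0.055, 0, 0, 0, 0, 0, 0], [0.055, -0.01, 0, 0, 0, 0, 0], [0.055, -0.03, 0, 0, 0, 0, 0], [0.055, -0.06, 0, 0, 0, 0, 0], [0.055, -0.1, 0, 0, 0, 0, 0], [0.055, -0.14, 0, 0, 0, 0, 0], [0.055, -0.16, 0, 0, 0, 0, 0]]])

```text
clock: 41.35
tcp_pos: [0.5725, 0.0638, 0.3008]
ee_rot: [-0.478, 0.522, 0.479, 0.52]
wrist_force: [-1.1, 0.7, -0.1]
grip_width: 0.0553
```

```bash
python3 -c "
from gap import *
tang()
p=cams.camera('scene'); save('s30',p['pixels']); gap(p['pixels'],p,'g3'); save('s30c',cv2.resize(p['pixels'][180:300,290:420],None,fx=6,fy=5,interpolation=cv2.INTER_CUBIC))
q=cams.camera('wrist'); save('w30',q['pixels'])
for r in cams.recognise(p,'grate'): print(r['p'],w(p,r['at']))
"
```

```text
t 41.35 tcp [0.5725 0.0638 0.3008] F [-1.1  0.7 -0.1] T [ 0.03 -0.02  0.02] g 0.0553
x,y,z axes [[-0.0028, -0.0016, -1.0], [-0.9964, 0.0851, 0.0026], [0.0851, 0.9964, -0.0018]] q [-0.44  0.19  0.26  1.72 -0.05  1.24  1.31]
th 94.79 resist 0.99 radial 0.81
0.96 [0.58436427 0.29972204 0.18262689]
```

View pics/s30c.png

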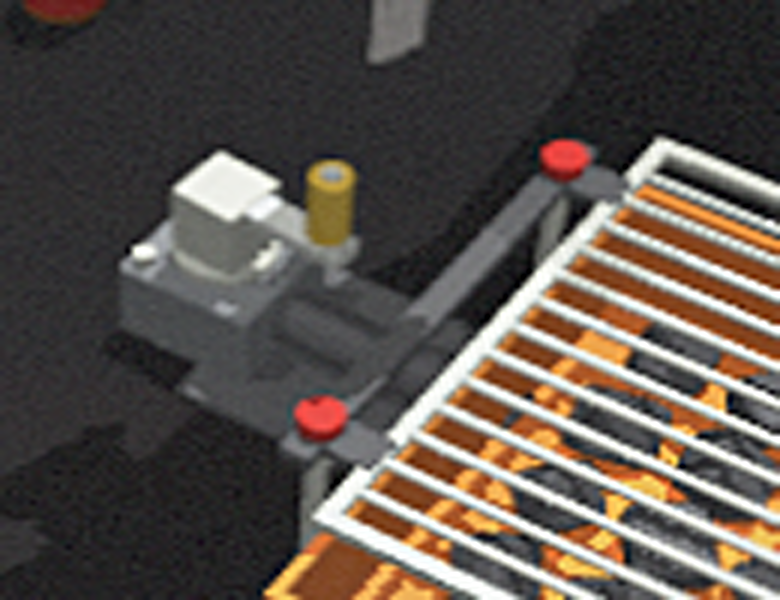

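View pics/w30.png

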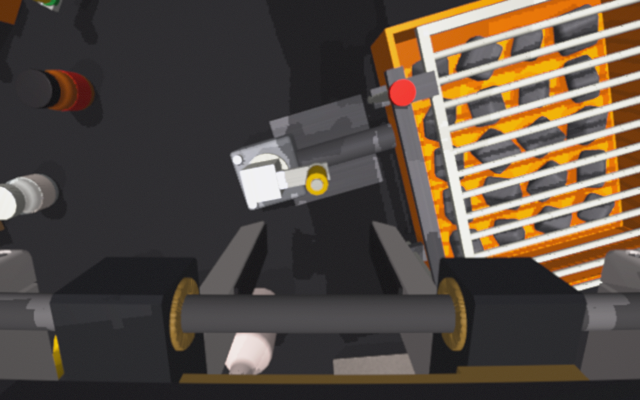

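View pics/s30.png

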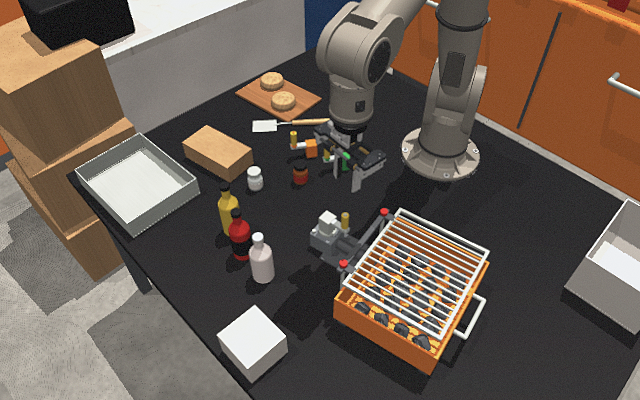

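View pics/g3a.png

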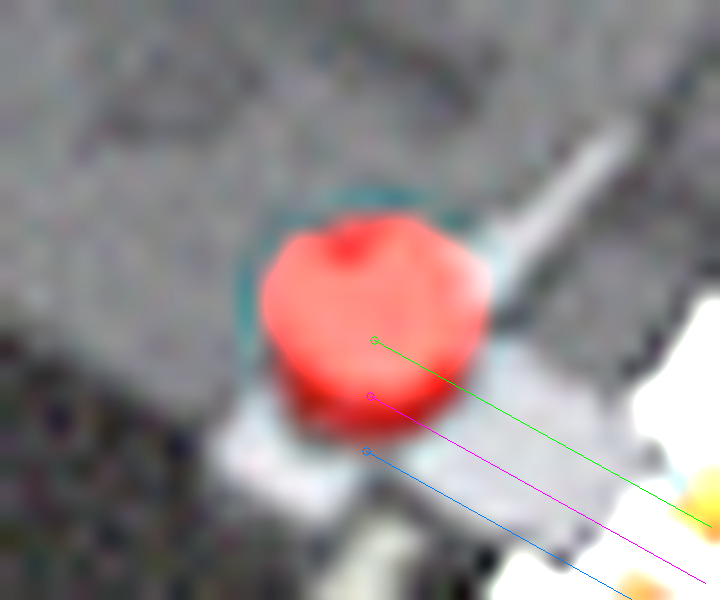

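The crank stands on the collar, clamps sit right against the red collars at (320,418) and (566,158), and the bottles and jars are unmoved. Now a numeric check of the seating height and bystanders.

```bash
python3 -c "
from h import *
s=cams.camera('scene'); q=cams.camera('wrist')
us=(290+(331+.5)/6-.5,180+(175+.5)/5-.5); uw=(316.5,182.5)
def L(p,uv): a=ray(p,uv,0);b=ray(p,uv,.3); return a,(b-a)/np.linalg.norm(b-a)
a,d=L(s,us);b,e=L(q,uw)
M=np.stack([d,-e],1); t=np.linalg.lstsq(M,b-a,rcond=None)[0]; print('handle top',a+d*t[0],b+e*t[1],'expect z .177')
h0=proj(s,np.array([.5776,.003,.122])); print('hub top ctr px expected',(h0-[290,180]+.5)*[6,5])
import cv2
i0=cv2.imread('pics/scene0.png').astype(int);i1=cv2.imread('pics/s30.png').astype(int)
for n,(x0,x1,y0,y1) in dict(mustard=(215,245,180,236),ketch=(227,255,207,262),mayo=(248,276,230,285),salt=(245,265,165,192),box=(182,252,125,180),pap=(291,309,162,186)).items():
    print(n,np.abs(i0-i1)[y0:y1,x0:x1].mean().round(1))
"
```

```text
handle top [0.56816497 0.06058265 0.17637342] [0.5663296  0.0634401  0.17595033] expect z .177
hub top ctr px expected [224.57372272 190.97860017]
mustard 3.8
ketch 4.4
mayo 3.1
salt 2.9
box 3.8
pap 4.4
```

```bash
python3 -c "
from h import *
print(job.sign_off())"
```

```text
the job is handed in; nothing more can be done
None
```

The crank is seated on the winder shaft, the grate is up against its red stops, and the gripper has let go. I handed the job in at about 41.5 s of the 72 s allowed.

- **Fitting the crank:** I took the grey steel crank, not the green or orange one, and set it over the nose at the square's angle as seen by the camera, about −5°. It slid on at the first try without any searching. The contact force at the collar was about 6 N.
- **Winding:** I wound it clockwise by the handle about 1.72 turns, the last part in small steps. At the stop the resisting force rose from about 5.6 N to 12.8 N. I eased off to about 0 N (roughly 2.6° back, within the socket's play) and lifted away.
- **Last checks:**
  - The handle top measured about 176 mm, against 177 mm expected when fully home.
  - The grate read about 25 mm higher than at the start; 1.72 turns should give about 26 mm.
  - The clamps look tight against both red collars.
  - The bystanders looked unmoved by picture comparison.

**Readings that disagreed:**
- The camera estimate of the last gap scattered by about ±0.6 mm and read −0.6 mm just before contact, so the stop was judged by force.
- The sideways force at the handle ran 5–6 N on one side of the circle, above the stated 2–4 N, probably from a slight off-centre or tilt of my grip.
- The vertical force on the handle swung between about −5 N and +14 N during the winding.

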